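Put the tart presses away in their fitted tray

TASK

Put the tart presses away: lift the metal cover off the storage tray by its knob and set it aside, standing flat on the counter. Stand every press that is out on the counter in the tray cavity that matches the outline of its foot, upright and fully home, and only then put the cover back over the tray so that it stands flat on the counter all round; do not shove the jar, bowl and tin about.

Things in the scene. Friction and masses are not known exactly. Their poses are not given: they have to be found in the camera images.
- tray: fixed storage tray on the counter, 152 along its x by 222 along its y, 17 high overall, wood rim 6 wide; holds six square grey inserts (2 by 3) flush with the rim; at the start hidden under the cover; origin at the centre of its underside (counter level)
- cover: loose aluminium cover: upside-down box, 172 (x) by 242 (y), 64 high, walls 4, 0.42 kg; stands on the counter round the tray, 6 free each side, 9 above seated handles, either way round. Knob on top centre: dark wood bar 20 thick along x, 46 long along y, 64 to 92 above the rim. Origin: centre of its lower rim (z = 0 on the counter), z up
- press_round: hand press for tart shells, dark steel, with a round foot 44 across (any yaw fits its slot); foot 14 thick; square wooden handle 18 x 18 (sides along x, y) from 14 to 44 high; 0.16 kg, mostly foot. Origin on the handle's axis at the underside, z up. Absent in some starts
- slot_round: tray insert 70 x 70 x 14 with the cavity for press_round: its outline in the same axes, 1.8 larger all round, 10 deep. Origin: centre of the insert's underside; cavity floor 4 above it (a seated press's origin is 4 above this one, its foot 4 proud). Inserts change places from start to start
- press_square: hand press for tart shells, dark steel, with a square foot 36 x 36, sides along x and y (fits its slot at quarter turns); foot 14 thick; square wooden handle 18 x 18 (sides along x, y) from 14 to 44 high; 0.16 kg, mostly foot. Origin on the handle's axis at the underside, z up. Absent in some starts
- slot_square: tray insert 70 x 70 x 14 with the cavity for press_square: its outline in the same axes, 1.8 larger all round, 10 deep. Origin: centre of the insert's underside; cavity floor 4 above it (a seated press's origin is 4 above this one, its foot 4 proud). Inserts change places from start to start
- press_oblong: hand press for tart shells, dark steel, with an oblong foot 54 along x by 24 along y (fits at half turns); foot 14 thick; square wooden handle 18 x 18 (sides along x, y) from 14 to 44 high; 0.16 kg, mostly foot. Origin on the handle's axis at the underside, z up. Absent in some starts
- slot_oblong: tray insert 70 x 70 x 14 with the cavity for press_oblong: its outline in the same axes, 1.8 larger all round, 10 deep. Origin: centre of the insert's underside; cavity floor 4 above it (a seated press's origin is 4 above this one, its foot 4 proud). Inserts change places from start to start
- press_triangle: hand press for tart shells, dark steel, with an equilateral triangular foot of side 52, one corner towards +x, handle over its centroid (fits at thirds of a turn); foot 14 thick; square wooden handle 18 x 18 (sides along x, y) from 14 to 44 high; 0.16 kg, mostly foot. Origin on the handle's axis at the underside, z up. Absent in some starts
- slot_triangle: tray insert 70 x 70 x 14 with the cavity for press_triangle: its outline in the same axes, 1.8 larger all round, 10 deep. Origin: centre of the insert's underside; cavity floor 4 above it (a seated press's origin is 4 above this one, its foot 4 proud). Inserts change places from start to start
- press_halfmoon: hand press for tart shells, dark steel, with a half-moon foot: half a disc of radius 30, so 60 along y; flat side 12.7 behind the handle axis on the -x side, the curve reaching 17.3 on the +x side (fits at one yaw only); foot 14 thick; square wooden handle 18 x 18 (sides along x, y) from 14 to 44 high; 0.16 kg, mostly foot. Origin on the handle's axis at the underside, z up. Absent in some starts
- slot_halfmoon: tray insert 70 x 70 x 14 with the cavity for press_halfmoon: its outline in the same axes, 1.8 larger all round, 10 deep. Origin: centre of the insert's underside; cavity floor 4 above it (a seated press's origin is 4 above this one, its foot 4 proud). Inserts change places from start to start
- press_lozenge: hand press for tart shells, dark steel, with a lozenge (rhombus) foot, 62 along x by 40 along y (fits at half turns); foot 14 thick; square wooden handle 18 x 18 (sides along x, y) from 14 to 44 high; 0.16 kg, mostly foot. Origin on the handle's axis at the underside, z up. Absent in some starts
- slot_lozenge: tray insert 70 x 70 x 14 with the cavity for press_lozenge: its outline in the same axes, 1.8 larger all round, 10 deep. Origin: centre of the insert's underside; cavity floor 4 above it (a seated press's origin is 4 above this one, its foot 4 proud). Inserts change places from start to start
- jar: amber glass jar with metal cap, 60 across, 75 high, a bystander; origin at the centre of its underside
- bowl: white bowl, 100 across, 40 high, a bystander; origin at the centre of its underside
- tin: steel tin, 64 across, 60 high, a bystander; origin at the centre of its underside
Things that resemble listed ones, but are neither listed nor needed, are in the scene too. Leave any yellow look-alike of the press_round alone. What is shaped like the press_triangle but turquoise is not meant.

How it is judged:
By the outcome, as a careful person would: the job done as asked, in the order asked, and still so for the second after the job is handed in, with the robot touching nothing.
Of press_round, press_square, press_oblong, press_triangle, press_halfmoon, press_lozenge only 3 to 5 are there at a start; the rules pass over those that are not, and their reading is None.
At some moment in a run one of press_round, press_square, press_oblong, press_triangle, press_halfmoon, press_lozenge may be knocked a few centimetres aside while the robot is not near it.
Once in a run the grip may slacken for a moment while it holds something.
It also fails if it takes over 210 s, if anything falls off the work surface, if the arm or the gripper's body presses on something with over 40 N, if the wrist force passes 120 N, or if a joint passes its speed limit or range.

ROBOT

A 6-joint arm with a two-finger parallel gripper is mounted at the origin on the work surface. World frame = base frame: x ahead of the robot, y to its left, z up, the work surface at z = 0. Lengths are in m, angles in rad, forces in N, time in s.
With the tool pointing down it reaches from about 0.35 to 0.775 m from the base axis. Payload 5.5 kg.
Tool frame: the origin (TCP) lies where the fingers leave the gripper's body, on its centre line; the fingertips stand 73 mm ahead of it and the grasp point (between the pads) lies 54 mm ahead of it; z points along the fingers, y is the direction in which the jaws open and shut (so a half turn about z gives the same grasp; the last joint's range is limited). The gripper opens to 85 mm and grips with 20 to 120 N. Pads are 22 mm wide; open, the fingers measure 114 mm over their backs; the gripper's body (76 mm by 85 mm) begins 54 mm behind the grasp point. The pads swing forward as they close: fully open they stand 13 mm farther back than shut.
Start: joints at [0.977, 0.313, 0.046, 1.304, 0, 1.431], TCP at [0.252, 0.517, 0.304] pointing down, gripper open.
Joint ranges: [-2.76, 2.76], [-0.86, 1.69], [-1.03, 1.26], [-2.2, 2.34], [-1.47, 1.5], [-3.14, 3.14]. Speed limits (rad/s): [2.57, 2.57, 3.14, 3.14, 3.14, 3.14].

INTERFACE

Orientations are given as a unit quaternion [w, x, y, z].
In Python, from workcell import env, read_camera, job, cut_out gives the robot as it stands.
- The arm moves only by the tool servo_tool, never from a script. Its argument "deltas" is a list of rows, each an object of numbers: "dx", "dy", "dz": the shift along the world's x, y, z in mm; "rx", "ry", "rz": the turn, a rotation vector about the world's x, y, z in rad; "fingers": the closure, from -1 (fully open) to 1 (shut). A call has 1 to 8 rows; each row shifts and turns the commanded pose from where the row before left it; what a row does not reach is not made up. A row lasts 1/10 s, in which the tool goes at most 50 mm and 8.59 degrees, less where a joint would pass 70% of its speed; a pose out of reach is approached as far as the arm can. A call is refused whole if a number of a shift passes 50 or a number of a turn 0.15, either way. A call with a gripper value outside its range is refused whole. The fingers move at their own pace and stop on an object; "newtons" is the grip in N (left out, the last holds). Time passes only in rows, so rows that do not move let the fingers close. It gives the time, the measured TCP pose, the force and the opening at its end, in the units of the state.
- env.get_state(): the state, without advancing time (a new reading comes with each control period).
- read_camera(name): name is "scene" or "top" or "wrist"; returns a dict with "img" (400x640x3 uint8, red, green, blue), "intrinsics" (3x3 intrinsics, pixels), "extrinsics" (4x4, takes a point from camera to world coordinates); the wrist camera has in their place "hand_eye" (4x4, takes a point from camera to tool coordinates, whose origin is the TCP and whose axes are the flange's). Camera axes: x right, y down, z forward; pixel columns grow to the right and rows downward; lengths in m; the calibration is good to about 2 mm. A picture is of the moment at which its call begins: read the wrist's pose just before it. There is no depth.
- job.hand_in(): hands the job in, once; it reports no verdict.
Trained networks look in the newest picture that a camera, given by its name, has taken for a name from the list of things; names that differ only in an ending like _2 or _b are one class to them, and where a whole thing is asked for, a point or a joint stands for the part that bears it (a point fixed in the world has none). Each returns a list of dicts, best first, with "confidence" (0 to 1); they miss things now and then, are a little off and sometimes report something else, mostly with a low value. They report only what shows in the picture. A call takes as long as a camera call. They do not tell look-alikes from the thing itself.
- cut_out(target, camera): "region" (400x640 bool, what is visible of it) and "extent" ([left, top, right, bottom] in pixels, round what is visible of it).
The state is a dict: "clock": time; "joint_pos": joint angles; "qvel": joint speeds; "tau": joint torques, N m; "tcp_pos": TCP position; "orientation": TCP orientation; "wrist_force": force on the tool from outside, world axes, zero at the start; "ft_torque": the same for the moment, N m; "finger_gap": finger opening in m.
Only numpy, scipy, OpenCV 4.12 (cv2) and the standard library are available. Lean on these libraries where they do the work, as an engineer would, in place of code of your own. Each camera call takes 0.05 s, during which the arm holds its last target. There are 200 camera calls.

## Working session

There is one attempt and no reset: what is moved stays moved. The work goes in short steps, Python scripts to look and compute and a tool call to move; the robot and the scene stay as the last step left them, time stands still between calls to the robot, and variables do not carry over. Pictures are saved under pics/ and viewed, about 12 in all and at most 16, crops included, and the job is handed in when it is done.

Besides the shell and the picture viewer there is one more tool, called after ">>>" by a JSON object that holds its "method" and its "body". servo_tool: Moves the arm, as the interface text tells. Its arguments: {"type":"object","properties":{"deltas":{"type":"array"},"newtons":{"type":"number"}},"required":["deltas"]}

```bash
mkdir -p pics; ls
cat > h.py <<'E'
import numpy as np, cv2
from workcell import env, read_camera, job, cut_out
from scipy.spatial.transform import Rotation as R
def save(img,name): cv2.imwrite('pics/'+name,img[:,:,::-1])
def ext(cam,r):
    if cam!='wrist': return np.array(r['extrinsics'])
    s=env.get_state(); T=np.eye(4); q=s['orientation']
    T[:3,:3]=R.from_quat([q[1],q[2],q[3],q[0]]).as_matrix(); T[:3,3]=s['tcp_pos']
    return T@np.array(r['hand_eye'])
def p2w(px,r,T,z):
    d=T[:3,:3]@np.linalg.inv(np.array(r['intrinsics']))@np.array([px[0],px[1],1.])
    return T[:3,3]+d*(z-T[2,3])/d[2]
def w2p(P,r,T):
    c=np.linalg.inv(T)@np.append(P,1); u=np.array(r['intrinsics'])@c[:3]; return u[:2]/u[2]
E
python3 - <<'E'
from h import *
s=env.get_state(); print({k:np.round(v,3) for k,v in s.items()})
for c in ['scene','top','wrist']:
    r=read_camera(c); save(r['img'],c+'0.png'); T=ext(c,r); print(c,np.round(T,3).tolist(),np.round(r['intrinsics'],1).tolist())
    if c=='wrist': continue
    for n in ['cover','press_round','press_square','press_oblong','press_triangle','press_halfmoon','press_lozenge','jar','bowl','tin']:
        for d in cut_out(n,c)[:3]:
            m=d['region']; ys,xs=np.nonzero(m); e=d['extent']
            print(n,round(d['confidence'],2),np.round(e).astype(int).tolist(),np.round(p2w([xs.mean(),ys.mean()],r,T,.014),3)[:2])
E
```

```text
pics
{'clock': np.float64(0.0), 'joint_pos': array([ 0.977,  0.314,  0.045,  1.304, -0.   ,  1.431]), 'qvel': array([0.   , 0.   , 0.   , 0.001, 0.001, 0.   ]), 'tau': array([ 3.0000e-03, -4.8062e+01,  2.9854e+01,  1.9000e-02, -0.0000e+00,
       -0.0000e+00]), 'tcp_pos': array([0.252, 0.516, 0.303]), 'orientation': array([-0.   ,  0.225,  0.974, -0.001]), 'wrist_force': array([ 0.761,  0.492, -0.324]), 'ft_torque': array([-0.003, -0.002, -0.015]), 'finger_gap': np.float64(0.085)}
scene [[0.516, 0.714, -0.473, 1.061], [0.856, -0.421, 0.299, -0.184], [0.014, -0.559, -0.829, 0.87], [0.0, 0.0, 0.0, 1.0]] [[490.0, 0.0, 326.9], [0.0, 490.0, 198.6], [0.0, 0.0, 1.0]]
cover 0.64 [292, 114, 431, 217] [0.53  0.235]
press_round 0.67 [227, 247, 249, 272] [ 0.606 -0.102]
press_round 0.58 [270, 232, 291, 256] [ 0.614 -0.01 ]
press_oblong 0.36 [270, 233, 288, 257] [ 0.614 -0.011]
press_triangle 0.8 [193, 192, 213, 214] [ 0.454 -0.107]
press_triangle 0.69 [230, 163, 253, 186] [0.425 0.   ]
press_triangle 0.51 [293, 116, 428, 218] [0.531 0.236]
press_lozenge 0.73 [248, 205, 267, 230] [ 0.536 -0.023]

[... 303 characters left out ...]
 0.0, 1.0]]
cover 0.95 [211, 182, 338, 282] [0.542 0.237]
press_round 0.82 [370, 194, 393, 209] [ 0.612 -0.007]
press_square 0.74 [210, 183, 337, 280] [0.542 0.237]
press_square 0.51 [435, 124, 470, 156] [ 0.755 -0.171]
press_triangle 0.8 [419, 260, 439, 283] [ 0.455 -0.102]
press_triangle 0.59 [366, 267, 389, 290] [0.426 0.004]
press_lozenge 0.59 [376, 224, 400, 240] [ 0.535 -0.019]
jar 0.6 [433, 121, 475, 158] [ 0.756 -0.171]
jar 0.17 [374, 229, 396, 242] [ 0.534 -0.02 ]
tin 0.84 [365, 111, 394, 147] [ 0.777 -0.001]
wrist [[0.439, 0.857, 0.27, 0.183], [0.898, -0.419, -0.132, 0.551], [0.0, 0.3, -0.954, 0.374], [0.0, 0.0, 0.0, 1.0]] [[314.4, 0.0, 318.0], [0.0, 314.4, 195.8], [0.0, 0.0, 1.0]]
```

Run:
```python
import cv2,numpy as np
a=cv2.imread('pics/top0.png')[90:310,190:500]; b=cv2.imread('pics/scene0.png')[100:370,170:450]
a=cv2.resize(a,None,fx=2.5,fy=2.5,interpolation=cv2.INTER_CUBIC)
b=cv2.resize(b,None,fx=2.2,fy=2.2,interpolation=cv2.INTER_CUBIC)
cv2.imwrite('pics/a.png',a);cv2.imwrite('pics/b.png',b);print(a.shape,b.shape)
```

```text
(550, 775, 3) (594, 616, 3)
```

View pics/a.png

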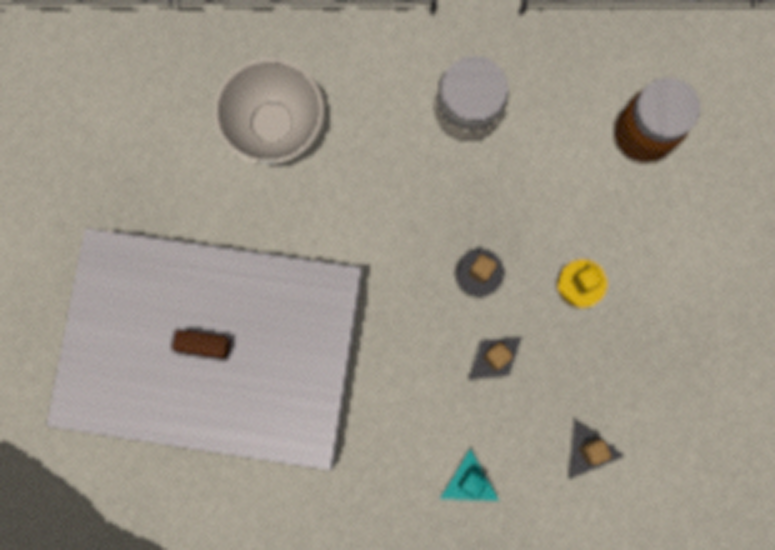

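View pics/b.png

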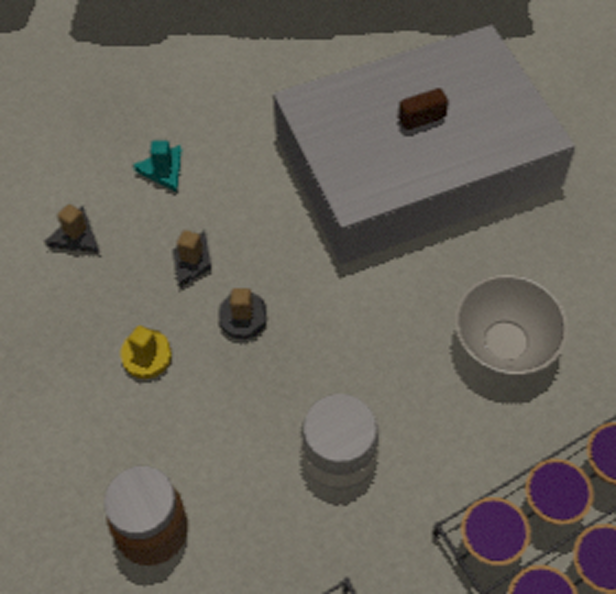

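The top crop shows the dark round, lozenge and triangle presses in the middle and the cover at left. The yellow round and turquoise triangle look-alikes are also out, with the bowl, tin and jar at the top. I still need to check the rest of the field for hidden presses and free space.

Run:
```python
import cv2,numpy as np
a=cv2.imread('pics/top0.png'); b=cv2.imread('pics/wrist0.png'); c=cv2.imread('pics/scene0.png')
o=np.vstack([cv2.resize(a,(480,300),interpolation=cv2.INTER_AREA),cv2.resize(b,(480,300),interpolation=cv2.INTER_AREA)])
cv2.imwrite('pics/c.png',o)
from h import *
class D(dict):pass
# knob + cover top from the top view
r=read_camera('top');T=ext('top',r);img=r['img']
d=cut_out('cover','top')[0]; m=d['region'].astype(np.uint8)
# top face: bright part ; knob: dark inside
hsv=cv2.cvtColor(img,cv2.COLOR_RGB2HSV)
k=((hsv[...,1]>110)&(hsv[...,2]<140)).astype(np.uint8)
k[:, :230]=0;k[:,310:]=0;k[:190]=0;k[270:]=0
n,l,st,ce=cv2.connectedComponentsWithStats(k); i=1+np.argmax(st[1:,4]); print('knob',st[i],p2w(ce[i],r,T,.09)[:3])
cs=max(cv2.findContours(m,0,1)[0],key=cv2.contourArea)
for z in [.064]:
  pts=np.array([p2w(p[0],r,T,z)[:2]*1000 for p in cs],np.float32); rc=cv2.minAreaRect(pts); print(rc)
  ap=cv2.approxPolyDP(cs,4,True)[:,0]; print([ (p.tolist(),np.round(p2w(p,r,T,z)[:2],3).tolist()) for p in ap])
for c in [(0,0),(639,0),(0,399),(639,399),(320,60)]: print(c,np.round(p2w(c,r,T,0)[:2],3))
```

```text
knob [260 222  22  11 173] [0.54002731 0.22802673 0.09      ]
((539.5181884765625, 229.85025024414062), (244.603271484375, 172.09986877441406), 82.08428192138672)
[([223, 183], [0.637, 0.339]), ([210, 260], [0.472, 0.358]), ([323, 275], [0.444, 0.12]), ([332, 198], [0.606, 0.103])]
(0, 0) [1.129 0.964]
(639, 0) [ 1.112 -0.642]
(0, 399) [0.167 0.825]
(639, 399) [ 0.195 -0.54 ]
(320, 60) [0.959 0.136]
```

View pics/c.png

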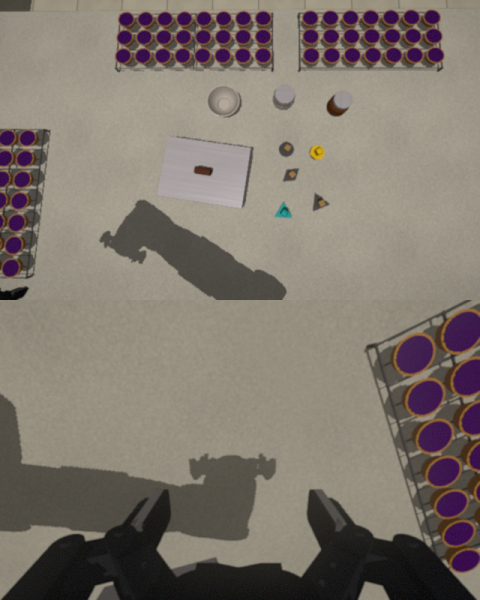

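Nothing is hidden under the arm: three presses (round, lozenge, triangle), and a lot of free counter at −y. The cover centre is about (0.540, 0.229) with yaw about −7.5°. I'll move over the knob now.

>>> {"method": "servo_tool", "body": {"deltas": [{"dx": 32, "dy": -32, "dz": -4, "rz": -0.14, "fingers": -1}, {"dx": 32, "dy": -32, "dz": -4, "rz": -0.14}, {"dx": 32, "dy": -32, "dz": -4, "rz": -0.14}, {"dx": 32, "dy": -32, "dz": -4, "rz": -0.14}, {"dx": 32, "dy": -32, "dz": -4, "rz": -0.14}, {"dx": 32, "dy": -32, "dz": -4, "rz": -0.14}, {"dx": 32, "dy": -32, "dz": -4, "rz": -0.14}, {"dx": 32, "dy": -32, "dz": -4, "rz": -0.14}], "newtons": 60}}

```text
invalid input at $.deltas[0]: expected keys dx, dy, dz, rx, ry, rz, fingers
```

>>> {"method": "servo_tool", "body": {"deltas": [{"dx": 28, "dy": -28, "rz": -0.12}, {}, {}]}}

```text
invalid input at $.deltas[0]: expected keys dx, dy, dz, rx, ry, rz, fingers
```

```bash
cat >> h.py <<'E'
def tooly():
    q=env.get_state()['orientation']; v=R.from_quat([q[1],q[2],q[3],q[0]]).as_matrix(); return np.degrees(np.arctan2(v[1,1],v[0,1])),v[:,2]
E
python3 - <<'E'
from h import *
s=env.get_state(); r=read_camera('wrist'); T=ext('wrist',r); save(r['img'],'w1.png'); print(s['tcp_pos'],tooly(),s['joint_pos'],s['clock'])
hsv=cv2.cvtColor(r['img'],cv2.COLOR_RGB2HSV); k=((hsv[...,1]>110)&(hsv[...,2]>25)&(hsv[...,2]<150)).astype(np.uint8)
n,l,st,ce=cv2.connectedComponentsWithStats(k)
for i in range(1,n):
    if st[i,4]>200:
        c=cv2.findContours((l==i).astype(np.uint8),0,1)[0][0]; P=np.array([p2w(p[0],r,T,.092)[:2]*1000 for p in c],np.float32)
        print(st[i],p2w(ce[i],r,T,.09)[:2],cv2.minAreaRect(P))
E
```

```text
[0.25209488 0.51683508 0.30392477] (np.float64(63.99803482970415), array([ 6.79144435e-05,  7.31070322e-05, -9.99999995e-01])) [9.77406854e-01 3.13203741e-01 4.61090648e-02 1.30359637e+00
 6.95988265e-06 1.43120289e+00] 1.25
[ 581   11   59   63 2617] [0.25182194 0.78660862] ((251.50991821289062, 782.5280151367188), (45.75017547607422, 44.295021057128906), 80.96571350097656)
[ 521   44   60   58 2335] [0.25250274 0.73590956] ((252.52288818359375, 733.9423828125), (48.70895004272461, 42.109458923339844), 89.63533020019531)
[ 593   75   47   56 1916] [0.30307692 0.78275826] ((302.99114990234375, 778.1847534179688), (38.16104507446289, 45.02956771850586), 80.96570587158203)
[ 536  104   58   52 2097] [0.30447074 0.73549167] ((303.5226745605469, 734.6983642578125), (46.288063049316406, 46.13493347167969), 18.919435501098633)
[ 604  133   36   49 1294] [0.35406663 0.7783558 ] ((355.030517578125, 773.819091796875), (30.44113540649414, 45.404544830322266), 80.9656982421875)
[ 550  158   56   48 1919] [0.35674487 0.73539402] ((356.9211120605469, 733.7329711914062), (49.1993293762207, 45.03577423095703), 82.84455871582031)
[614 186  26  44 815] [0.4040132  0.77399457] ((405.00128173828125, 769.7523803710938), (22.780261993408203, 46.11540985107422), 80.96568298339844)
[ 562  207   78  157 6123] [0.47711761 0.73433918] ((485.67633056640625, 733.614990234375), (49.17890548706055, 205.14894104003906), 89.94928741455078)
[623 232  17  39 415] [0.45229539 0.76981468] ((453.8539123535156, 765.808349609375), (15.228110313415527, 45.05998229980469), 80.96572875976562)
```

View pics/w1.png

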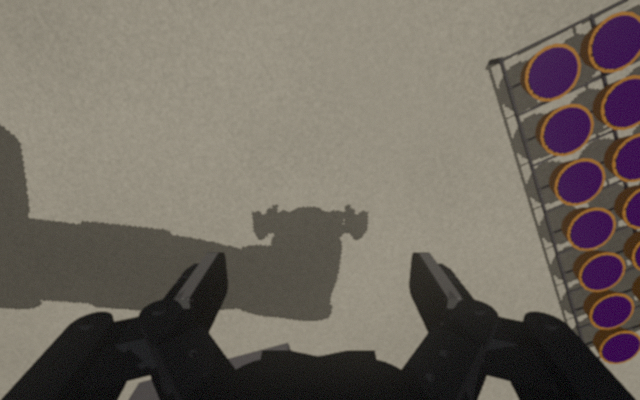

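The move was refused because every row needs all the keys, so this picture still shows the start pose.

>>> {"method": "servo_tool", "body": {"deltas": [{"dx": 32, "dy": -32, "dz": -4, "rx": 0, "ry": 0, "rz": -0.14, "fingers": -1}, {"dx": 32, "dy": -32, "dz": -4, "rx": 0, "ry": 0, "rz": -0.14, "fingers": -1}, {"dx": 32, "dy": -32, "dz": -4, "rx": 0, "ry": 0, "rz": -0.14, "fingers": -1}, {"dx": 32, "dy": -32, "dz": -4, "rx": 0, "ry": 0, "rz": -0.14, "fingers": -1}, {"dx": 32, "dy": -32, "dz": -4, "rx": 0, "ry": 0, "rz": -0.14, "fingers": -1}, {"dx": 32, "dy": -32, "dz": -4, "rx": 0, "ry": 0, "rz": -0.14, "fingers": -1}, {"dx": 32, "dy": -32, "dz": -4, "rx": 0, "ry": 0, "rz": -0.14, "fingers": -1}, {"dx": 32, "dy": -32, "dz": -4, "rx": 0, "ry": 0, "rz": -0.14, "fingers": -1}], "newtons": 60}}

```text
clock: 2.1
tcp_pos: [0.5092, 0.2593, 0.272]
orientation: [0.0, 0.71, 0.704, 0.0]
wrist_force: [-0.0, 0.3, 0.2]
finger_gap: 0.0853
```

>>> {"method": "servo_tool", "body": {"deltas": [{"dx": 28, "dy": -28, "dz": 0, "rx": 0, "ry": 0, "rz": -0.12, "fingers": -1}, {"dx": 0, "dy": 0, "dz": 0, "rx": 0, "ry": 0, "rz": 0, "fingers": -1}, {"dx": 0, "dy": 0, "dz": 0, "rx": 0, "ry": 0, "rz": 0, "fingers": -1}]}}

```text
clock: 2.4
tcp_pos: [0.5365, 0.232, 0.2716]
orientation: [-0.0, 0.75, 0.662, -0.0]
wrist_force: [-1.1, -0.4, 0.3]
finger_gap: 0.0855
```

```bash
cat > wk.py <<'E'
from h import *
import sys
s=env.get_state(); r=read_camera('wrist'); T=ext('wrist',r); save(r['img'],sys.argv[1]); print(s['tcp_pos'],tooly(),s['joint_pos'],s['clock'])
hsv=cv2.cvtColor(r['img'],cv2.COLOR_RGB2HSV); k=((hsv[...,1]>110)&(hsv[...,2]>25)&(hsv[...,2]<150)).astype(np.uint8)
n,l,st,ce=cv2.connectedComponentsWithStats(k)
for i in range(1,n):
    if st[i,4]>200:
        c=cv2.findContours((l==i).astype(np.uint8),0,1)[0][0]; P=np.array([p2w(p[0],r,T,.092)[:2]*1000 for p in c],np.float32)
        print(st[i],p2w(ce[i],r,T,.09)[:2],cv2.minAreaRect(P))
E
python3 wk.py w2.png
```

```text
[0.53654602 0.23195446 0.27160764] (np.float64(-7.028106736866152), array([-7.64032145e-04,  1.18596642e-04, -9.99999701e-01])) [2.70655650e-01 3.42618525e-01 8.27395620e-03 1.23708265e+00
 2.53274599e-04 1.96573448e+00] 2.4
[311 171  21  30 514] [0.53893027 0.23905577] ((539.01123046875, 239.4665069580078), (24.80350685119629, 16.669233322143555), 82.89962768554688)
[630 268  10  32 206] [0.81465622 0.11153106] ((812.0150756835938, 110.68254089355469), (7.878801345825195, 33.99970245361328), 9.90354061126709)
[242 335  36  29 538] [0.45412657 0.08166794] ((459.8152160644531, 83.10829162597656), (33.05912399291992, 34.110965728759766), 0.3696736991405487)
[393 343  18  28 321] [0.59749073 0.05484745] ((598.0494995117188, 55.58769989013672), (15.948200225830078, 33.523067474365234), 7.34537410736084)
[613 365  27  35 599] [ 0.82857212 -0.00568185] ((831.3051147460938, -6.177833557128906), (23.650217056274414, 51.56752014160156), 35.93266296386719)
```

View pics/w2.png

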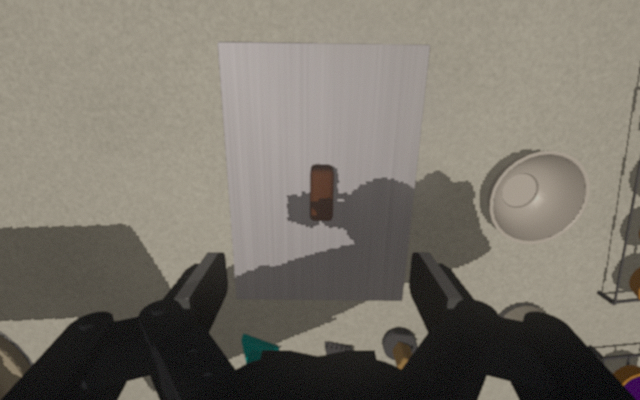

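The wrist picture shows the knob at pixels (310–332, 165–220), almost centred below the gripper and aligned with it. Descending.

>>> {"method": "servo_tool", "body": {"deltas": [{"dx": 3, "dy": -3, "dz": -45, "rx": 0, "ry": 0, "rz": -0.01, "fingers": -1}, {"dx": 0, "dy": 0, "dz": -45, "rx": 0, "ry": 0, "rz": 0, "fingers": -1}, {"dx": 0, "dy": 0, "dz": -40, "rx": 0, "ry": 0, "rz": 0, "fingers": -1}, {"dx": 0, "dy": 0, "dz": 0, "rx": 0, "ry": 0, "rz": 0, "fingers": 1}, {"dx": 0, "dy": 0, "dz": 0, "rx": 0, "ry": 0, "rz": 0, "fingers": 1}, {"dx": 0, "dy": 0, "dz": 0, "rx": 0, "ry": 0, "rz": 0, "fingers": 1}, {"dx": 0, "dy": 0, "dz": 0, "rx": 0, "ry": 0, "rz": 0, "fingers": 1}, {"dx": 0, "dy": 0, "dz": 0, "rx": 0, "ry": 0, "rz": 0, "fingers": 1}], "newtons": 60}}

```text
clock: 3.25
tcp_pos: [0.5403, 0.2305, 0.1446]
orientation: [0.001, 0.752, 0.659, 0.002]
wrist_force: [-2.9, -0.2, 4.4]
finger_gap: 0.0189
```

>>> {"method": "servo_tool", "body": {"deltas": [{"dx": 0, "dy": 0, "dz": 0, "rx": 0, "ry": 0, "rz": 0, "fingers": 1}, {"dx": 0, "dy": 0, "dz": 0, "rx": 0, "ry": 0, "rz": 0, "fingers": 1}], "newtons": 90}}

```text
clock: 3.45
tcp_pos: [0.5404, 0.2305, 0.1447]
orientation: [0.001, 0.752, 0.659, 0.002]
wrist_force: [-2.0, 1.5, 6.1]
finger_gap: 0.0179
```

>>> {"method": "servo_tool", "body": {"deltas": [{"dx": 0, "dy": 0, "dz": 15, "rx": 0, "ry": 0, "rz": 0, "fingers": 1}, {"dx": 0, "dy": 0, "dz": 25, "rx": 0, "ry": 0, "rz": 0, "fingers": 1}, {"dx": 0, "dy": 0, "dz": 30, "rx": 0, "ry": 0, "rz": 0, "fingers": 1}, {"dx": 0, "dy": 0, "dz": 30, "rx": 0, "ry": 0, "rz": 0, "fingers": 1}, {"dx": 0, "dy": 0, "dz": 20, "rx": 0, "ry": 0, "rz": 0, "fingers": 1}, {"dx": 0, "dy": 0, "dz": 0, "rx": 0, "ry": 0, "rz": 0, "fingers": 1}]}}

```text
clock: 4.05
tcp_pos: [0.5405, 0.2302, 0.2656]
orientation: [0.001, 0.753, 0.659, 0.003]
wrist_force: [1.1, -0.0, -5.6]
finger_gap: 0.0181
```

>>> {"method": "servo_tool", "body": {"deltas": [{"dx": -5, "dy": -20, "dz": 0, "rx": 0, "ry": 0, "rz": 0, "fingers": 1}, {"dx": -5, "dy": -35, "dz": 0, "rx": 0, "ry": 0, "rz": 0, "fingers": 1}, {"dx": -5, "dy": -40, "dz": 0, "rx": 0, "ry": 0, "rz": 0, "fingers": 1}, {"dx": -5, "dy": -40, "dz": 0, "rx": 0, "ry": 0, "rz": 0, "fingers": 1}, {"dx": -5, "dy": -40, "dz": 0, "rx": 0, "ry": 0, "rz": 0, "fingers": 1}, {"dx": -5, "dy": -40, "dz": 0, "rx": 0, "ry": 0, "rz": 0, "fingers": 1}, {"dx": -5, "dy": -40, "dz": 0, "rx": 0, "ry": 0, "rz": 0, "fingers": 1}, {"dx": -5, "dy": -40, "dz": 0, "rx": 0, "ry": 0, "rz": 0, "fingers": 1}]}}

```text
clock: 4.85
tcp_pos: [0.4978, -0.0665, 0.2604]
orientation: [-0.001, 0.753, 0.659, -0.001]
wrist_force: [0.8, -0.0, -5.2]
finger_gap: 0.0184
```

>>> {"method": "servo_tool", "body": {"deltas": [{"dx": -5, "dy": -40, "dz": 0, "rx": 0, "ry": 0, "rz": 0, "fingers": 1}, {"dx": -5, "dy": -40, "dz": 0, "rx": 0, "ry": 0, "rz": 0, "fingers": 1}, {"dx": -5, "dy": -40, "dz": 0, "rx": 0, "ry": 0, "rz": 0, "fingers": 1}, {"dx": -5, "dy": -40, "dz": 0, "rx": 0, "ry": 0, "rz": 0, "fingers": 1}, {"dx": -5, "dy": -40, "dz": 0, "rx": 0, "ry": 0, "rz": 0, "fingers": 1}, {"dx": -5, "dy": -40, "dz": 0, "rx": 0, "ry": 0, "rz": 0, "fingers": 1}, {"dx": 0, "dy": -35, "dz": 0, "rx": 0, "ry": 0, "rz": 0, "fingers": 1}, {"dx": 0, "dy": 0, "dz": 0, "rx": 0, "ry": 0, "rz": 0, "fingers": 1}]}}

```text
clock: 5.65
tcp_pos: [0.4683, -0.3446, 0.26]
orientation: [0.0, 0.754, 0.657, -0.001]
wrist_force: [0.4, 0.7, -6.1]
finger_gap: 0.018
```

>>> {"method": "servo_tool", "body": {"deltas": [{"dx": 0, "dy": 0, "dz": -35, "rx": 0, "ry": 0, "rz": 0, "fingers": 1}, {"dx": 0, "dy": 0, "dz": -35, "rx": 0, "ry": 0, "rz": 0, "fingers": 1}, {"dx": 0, "dy": 0, "dz": -25, "rx": 0, "ry": 0, "rz": 0, "fingers": 1}, {"dx": 0, "dy": 0, "dz": -10, "rx": 0, "ry": 0, "rz": 0, "fingers": 1}, {"dx": 0, "dy": 0, "dz": -5, "rx": 0, "ry": 0, "rz": 0, "fingers": 1}, {"dx": 0, "dy": 0, "dz": -3, "rx": 0, "ry": 0, "rz": 0, "fingers": 1}, {"dx": 0, "dy": 0, "dz": 0, "rx": 0, "ry": 0, "rz": 0, "fingers": 1}]}}

```text
clock: 6.35
tcp_pos: [0.4696, -0.3405, 0.1498]
orientation: [0.001, 0.752, 0.659, 0.0]
wrist_force: [-0.3, -0.1, -5.9]
finger_gap: 0.0182
```

>>> {"method": "servo_tool", "body": {"deltas": [{"dx": 0, "dy": 0, "dz": -3, "rx": 0, "ry": 0, "rz": 0, "fingers": 1}, {"dx": 0, "dy": 0, "dz": -2, "rx": 0, "ry": 0, "rz": 0, "fingers": 1}, {"dx": 0, "dy": 0, "dz": -2, "rx": 0, "ry": 0, "rz": 0, "fingers": 1}, {"dx": 0, "dy": 0, "dz": 0, "rx": 0, "ry": 0, "rz": 0, "fingers": 1}]}}

```text
clock: 6.75
tcp_pos: [0.4696, -0.3406, 0.1447]
orientation: [0.002, 0.753, 0.659, 0.0]
wrist_force: [-3.8, 3.2, 9.2]
finger_gap: 0.0179
```

>>> {"method": "servo_tool", "body": {"deltas": [{"dx": 0, "dy": 0, "dz": 0, "rx": 0, "ry": 0, "rz": 0, "fingers": -1}, {"dx": 0, "dy": 0, "dz": 0, "rx": 0, "ry": 0, "rz": 0, "fingers": -1}, {"dx": 0, "dy": 0, "dz": 0, "rx": 0, "ry": 0, "rz": 0, "fingers": -1}, {"dx": 0, "dy": 0, "dz": 25, "rx": 0, "ry": 0, "rz": 0, "fingers": -1}, {"dx": 0, "dy": 0, "dz": 40, "rx": 0, "ry": 0, "rz": 0, "fingers": -1}, {"dx": 0, "dy": 0, "dz": 40, "rx": 0, "ry": 0, "rz": 0, "fingers": -1}]}}

```text
clock: 7.35
tcp_pos: [0.4688, -0.3399, 0.2474]
orientation: [-0.001, 0.753, 0.659, -0.0]
wrist_force: [-0.1, -1.7, 0.5]
finger_gap: 0.0855
```

Run:
```python
from h import *
print(env.get_state()['clock'])
r=read_camera('top'); T=ext('top',r); im=r['img']
save(cv2.resize(im[100:320,190:590],None,fx=2,fy=2,interpolation=cv2.INTER_CUBIC),'t2.png')
for n in ['tray','cover','slot_round','slot_lozenge','slot_triangle','press_round','press_lozenge','press_triangle']:
    z={'tray':.017,'cover':.064}.get(n,.014)
    for d in cut_out(n,'top')[:2]:
        m=d['region'].astype(np.uint8); c=max(cv2.findContours(m,0,1)[0],key=cv2.contourArea)
        P=np.array([p2w(p[0],r,T,z)[:2]*1000 for p in c],np.float32); q=cv2.minAreaRect(P)
        print(n,round(d['confidence'],2),np.round(d['extent']),np.round(q[0],1),np.round(q[1],1),round(q[2],1))
```

```text
7.35
tray 0.93 [224. 190. 327. 271.] [529.2 334. ] [148.6  64.4] 23.0
cover 0.76 [475. 216. 610. 319.] [ 471.9 -327.8] [261.9 172.2] 81.7
slot_round 0.59 [229. 191. 263. 228.] [585.  297.7] [71.9 71.6] 83.3
slot_lozenge 0.93 [282. 232. 320. 268.] [498.3 167.8] [70.3 72.1] 82.7
slot_triangle 0.81 [293. 203. 331. 234.] [567.3 158.6] [70.2 69.5] 83.1
press_round 0.83 [373. 193. 391. 209.] [612.8  -6.9] [40.5 41.4] 89.6
press_round 0.72 [412. 194. 433. 216.] [601.9 -98.5] [40.7 38.9] 44.8
press_lozenge 0.6 [374. 223. 396. 244.] [535.1 -19.5] [34.6 48.1] 5.7
press_triangle 0.77 [416. 261. 438. 281.] [ 456.4 -105. ] [40.7 48.1] 84.7
press_triangle 0.53 [292. 201. 326. 234.] [567.  159.5] [72.6 72. ] 83.6
```

View pics/t2.png

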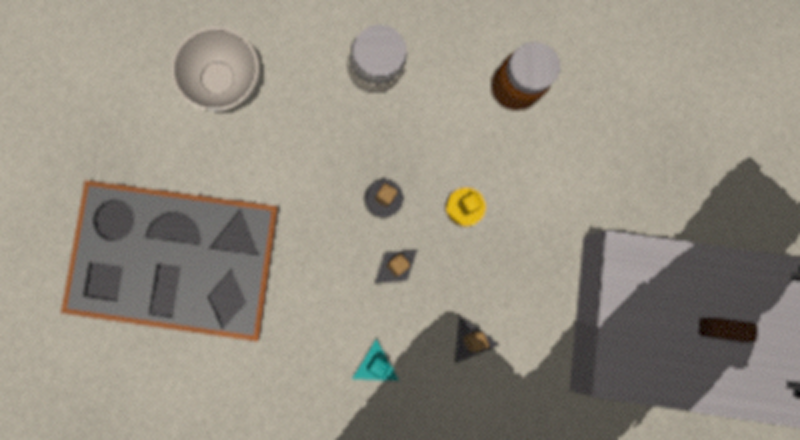

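The tray is uncovered. In the top crop, row 1 is round, halfmoon, triangle and row 2 is square, oblong, lozenge, with triangle apex and lozenge length towards world +x, so tray yaw is about −7°. The cover stands flat at (0.47, −0.34). Next I'll take a wrist look over the triangle press.

>>> {"method": "servo_tool", "body": {"deltas": [{"dx": 0, "dy": 40, "dz": 0, "rx": 0, "ry": 0, "rz": 0, "fingers": -1}, {"dx": 0, "dy": 40, "dz": 0, "rx": 0, "ry": 0, "rz": 0, "fingers": -1}, {"dx": 0, "dy": 40, "dz": 0, "rx": 0, "ry": 0, "rz": 0, "fingers": -1}, {"dx": 0, "dy": 40, "dz": -9, "rx": 0, "ry": 0, "rz": 0, "fingers": -1}, {"dx": -6, "dy": 40, "dz": -9, "rx": 0, "ry": 0, "rz": 0, "fingers": -1}, {"dx": -6, "dy": 35, "dz": -9, "rx": 0, "ry": 0, "rz": 0, "fingers": -1}, {"dx": 0, "dy": 0, "dz": 0, "rx": 0, "ry": 0, "rz": 0, "fingers": -1}, {"dx": 0, "dy": 0, "dz": 0, "rx": 0, "ry": 0, "rz": 0, "fingers": -1}]}}

```text
clock: 8.6
tcp_pos: [0.4567, -0.1045, 0.2193]
orientation: [-0.0, 0.752, 0.659, -0.0]
wrist_force: [0.6, 0.0, -0.1]
finger_gap: 0.0852
```

```bash
cat > look.py <<'E'
from h import *
import sys
# look.py out.png : wrist picture; foot fit and handle-top estimates for presses seen
from scipy.optimize import minimize
def foot(n):
    a=np.radians
    if n=='round': t=np.linspace(0,2*np.pi,48,endpoint=False); return 22*np.c_[np.cos(t),np.sin(t)]
    if n=='triangle': t=a(np.array([0,120,240])); return 52/np.sqrt(3)*np.c_[np.cos(t),np.sin(t)]
    if n=='lozenge': return np.array([[31,0],[0,20],[-31,0],[0,-20.]])
def hull(poly,x,y,th,zs,r,T):
    c,s=np.cos(th),np.sin(th); P=poly/1000@np.array([[c,s],[-s,c]])+[x,y]
    pts=np.array([w2p([p[0],p[1],z],r,T) for z in zs for p in P],np.float32)
    return cv2.convexHull(pts)
def mask(h,shape=(400,640)):
    m=np.zeros(shape,np.uint8); cv2.fillPoly(m,[np.round(h*16).astype(np.int32)],1,shift=4); return m
def fit(n,reg,r,T,x0,z0=0.,z1=.014,handle=True,off=0.):
    poly=foot(n); 
    if off: poly=poly*(1+off)
    sq=9*np.array([[1,1],[-1,1],[-1,-1],[1,-1.]])
    reg=cv2.GaussianBlur(reg.astype(np.float32),(0,0),1.2)
    def cost(v):
        m=mask(hull(poly,v[0]/1000,v[1]/1000,v[2]/20,[z0,z1],r,T))
        if handle: m|=mask(hull(sq,v[0]/1000,v[1]/1000,v[2]/20,[.014,.044],r,T))
        return np.abs(cv2.GaussianBlur(m.astype(np.float32),(0,0),1.2)-reg).sum()
    best=None
    for th in np.radians(np.arange(-90,90,15)):
        o=minimize(cost,[x0[0]*1000,x0[1]*1000,th*20],method='Nelder-Mead',options=dict(initial_simplex=np.array([x0[0]*1000,x0[1]*1000,th*20])+np.array([[0,0,0],[6,0,0],[0,6,0],[0,0,3]]),xatol=.05,fatol=.1))
        if best is None or o.fun<best.fun: best=o
    v=best.x; return v[0],v[1],np.degrees(v[2]/20),best.fun/reg.sum()
if __name__=='__main__':
    s=env.get_state(); r=read_camera('wrist'); T=ext('wrist',r); img=r['img']; print(np.round(s['tcp_pos'],4),tooly()[0],np.round(s['joint_pos'],2),s['clock'])
    for n in sys.argv[2:]:
        for d in cut_out('press_'+n,'wrist')[:3]:
            m=d['region']; ys,xs=np.nonzero(m); c=p2w([xs.mean(),ys.mean()],r,T,.01)
            sat=cv2.cvtColor(img,cv2.COLOR_RGB2HSV)[...,1][m].mean()
            print(n,round(d['confidence'],2),np.round(d['extent']),'sat',round(sat),np.round(fit(n,m,r,T,c[:2]),2))
            cv2.polylines(img,[np.array([[a,b] for a,b in [d['extent'][:2],d['extent'][2:]]],np.int32)],False,(255,0,0),1)
    save(img,sys.argv[1])
E
python3 look.py w3.png triangle lozenge round
```

```text
[ 0.4567 -0.1045  0.2193] -7.5950442484219645 [-0.4   0.16 -0.37  1.04 -0.    1.31] 8.6
triangle 0.91 [287. 168. 344. 216.] sat 65 [ 4.5504e+02 -1.0518e+02  2.1480e+01  1.0000e-01]
lozenge 0.76 [374.  50. 423. 107.] sat 51 [ 5.3692e+02 -2.2660e+01 -5.0870e+01  4.0000e-02]
round 0.75 [459.  15. 534.  80.] sat 59 [ 6.1346e+02 -1.0500e+01 -4.8410e+01  8.0000e-02]
round 0.61 [451. 134. 510. 185.] sat 205 [ 6.0460e+02 -1.0207e+02 -5.5350e+01  1.1000e-01]
```

View pics/w3.png

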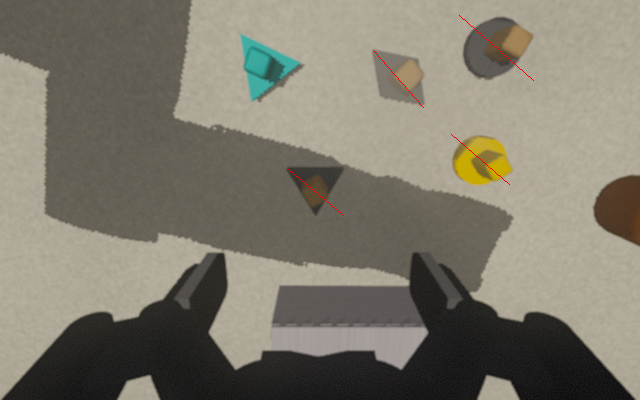

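The wrist picture shows the dark triangle at (315, 190), the lozenge at (400, 78), the round at (497, 47), and the turquoise and yellow look-alikes. The triangle's handle yaw has to be told apart among the thirds of a turn, so I'll fit the wooden handle separately.

```bash
cat > hand.py <<'E'
from look import *
def handle(img,reg,r,T,x0,zb=.014):
    hsv=cv2.cvtColor(cv2.GaussianBlur(img,(0,0),.7),cv2.COLOR_RGB2HSV); k=cv2.dilate(reg.astype(np.uint8),np.ones((3,3)))
    m=((hsv[...,1]>85)&(hsv[...,0]<25)&(k>0)).astype(np.uint8)
    sq=9*np.array([[1,1],[-1,1],[-1,-1],[1,-1.]]); mf=cv2.GaussianBlur(m.astype(np.float32),(0,0),1)
    res=[]
    for th in np.radians(np.arange(-45,45,7.5)):
        def cost(v): return np.abs(cv2.GaussianBlur(mask(hull(sq,v[0]/1000,v[1]/1000,th,[zb,zb+.03],r,T)).astype(np.float32),(0,0),1)-mf).sum()
        o=minimize(cost,[x0[0],x0[1]],method='Nelder-Mead',options=dict(xatol=.05,fatol=.1)); res.append((round(o.fun/mf.sum(),3),round(np.degrees(th),1),*np.round(o.x,1)))
    return sorted(res)[:4],m.sum()
if __name__=='__main__':
    r=read_camera('wrist'); T=ext('wrist',r); img=r['img']
    for n in sys.argv[1:]:
        for d in cut_out('press_'+n,'wrist')[:1]:
            m=d['region']; ys,xs=np.nonzero(m); c=p2w([xs.mean(),ys.mean()],r,T,.01)
            print(n,handle(img,m,r,T,c[:2]*1000))
            if n=='triangle':
                for th in (21.48,141.48,261.48):
                    a,b,_,f=fit1=None,None,None,None
E
sed -i '/if n==.triangle/,$d' hand.py
python3 hand.py triangle lozenge round
```

```text
triangle ([(np.float64(0.238), np.float64(30.0), np.float64(453.8), np.float64(-103.8)), (np.float64(0.239), np.float64(0.0), np.float64(454.0), np.float64(-103.5)), (np.float64(0.241), np.float64(15.0), np.float64(453.7), np.float64(-104.7)), (np.float64(0.242), np.float64(7.5), np.float64(453.7), np.float64(-103.2))], np.uint64(577))
lozenge ([(np.float64(1.253), np.float64(15.0), np.float64(532.7), np.float64(-21.6)), (np.float64(1.265), np.float64(7.5), np.float64(534.9), np.float64(-21.9)), (np.float64(1.291), np.float64(22.5), np.float64(532.7), np.float64(-21.8)), (np.float64(1.31), np.float64(0.0), np.float64(533.7), np.float64(-23.1))], np.uint64(396))
round ([(np.float64(0.276), np.float64(-7.5), np.float64(612.6), np.float64(-9.3)), (np.float64(0.281), np.float64(22.5), np.float64(612.5), np.float64(-8.6)), (np.float64(0.282), np.float64(0.0), np.float64(612.1), np.float64(-9.6)), (np.float64(0.29), np.float64(15.0), np.float64(611.9), np.float64(-8.6))], np.uint64(1118))
```

Run:
```python
from look import *
r=read_camera('wrist'); T=ext('wrist',r); img=r['img']
def pan(c,w,x,y,ths):
    o=[]
    for th in ths:
        a=img[c[1]-w:c[1]+w,c[0]-w:c[0]+w]; k=260/(2*w); a=cv2.resize(a,(260,260),interpolation=cv2.INTER_CUBIC); a=np.clip(a.astype(int)*1.6,0,255).astype(np.uint8).copy()
        if th is not None:
            sq=9*np.array([[1,1],[-1,1],[-1,-1],[1,-1.]]); t=np.radians(th)
            h=hull(sq,x/1000,y/1000,t,[.044],r,T)
            cv2.polylines(a,[np.int32((h-[c[0]-w,c[1]-w]+.5)*k)],True,(0,255,0),1)
        o.append(a)
    return np.hstack(o)
o=np.vstack([pan((315,190),34,455,-105.2,[None,21.5,51.5]),pan((500,47),40,613.5,-10.5,[None,-48.4,-15])])
save(o,'z1.png')
```

```text
(no output)
```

View pics/z1.png

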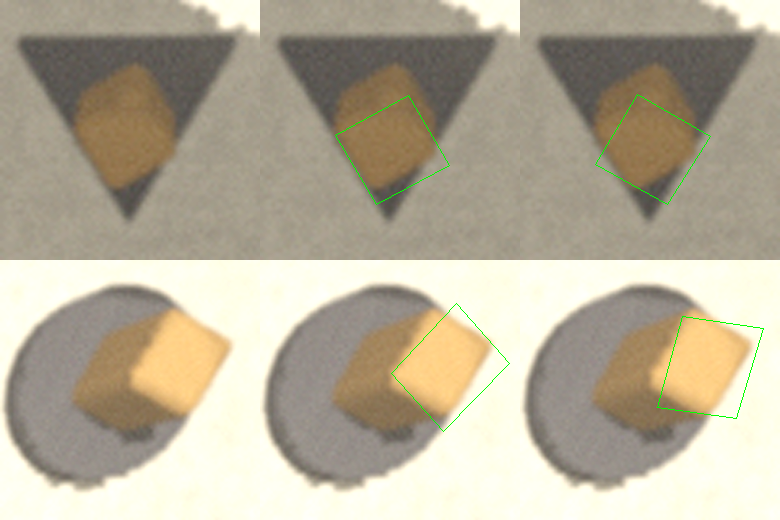

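The triangle's handle matches yaw 21.5°. The round handle sits at about −35° and the lozenge at −51°. I'll grasp the triangle with the jaws along 21.5°.

>>> {"method": "servo_tool", "body": {"deltas": [{"dx": -2, "dy": 0, "dz": 0, "rx": 0, "ry": 0, "rz": 0.13, "fingers": -1}, {"dx": 0, "dy": 0, "dz": 0, "rx": 0, "ry": 0, "rz": 0.13, "fingers": -1}, {"dx": 0, "dy": 0, "dz": -30, "rx": 0, "ry": 0, "rz": 0.13, "fingers": -1}, {"dx": 0, "dy": 0, "dz": -40, "rx": 0, "ry": 0, "rz": 0.118, "fingers": -1}, {"dx": 0, "dy": 0, "dz": -40, "rx": 0, "ry": 0, "rz": 0, "fingers": -1}, {"dx": 0, "dy": 0, "dz": -16, "rx": 0, "ry": 0, "rz": 0, "fingers": -1}, {"dx": 0, "dy": 0, "dz": -2, "rx": 0, "ry": 0, "rz": 0, "fingers": -0.5}, {"dx": 0, "dy": 0, "dz": 0, "rx": 0, "ry": 0, "rz": 0, "fingers": 1}], "newtons": 40}}

```text
clock: 9.85
tcp_pos: [0.4552, -0.1054, 0.092]
orientation: [-0.0, 0.563, 0.826, -0.0]
wrist_force: [0.6, -0.1, -0.1]
finger_gap: 0.0593
```

>>> {"method": "servo_tool", "body": {"deltas": [{"dx": 0, "dy": 0, "dz": 0, "rx": 0, "ry": 0, "rz": 0, "fingers": 1}, {"dx": 0, "dy": 0, "dz": 0, "rx": 0, "ry": 0, "rz": 0, "fingers": 1}, {"dx": 0, "dy": 0, "dz": 0, "rx": 0, "ry": 0, "rz": 0, "fingers": 1}, {"dx": 0, "dy": 0, "dz": 0, "rx": 0, "ry": 0, "rz": 0, "fingers": 1}, {"dx": 0, "dy": 0, "dz": 0, "rx": 0, "ry": 0, "rz": 0, "fingers": 1}], "newtons": 60}}

```text
clock: 10.35
tcp_pos: [0.4561, -0.1056, 0.0933]
orientation: [0.001, 0.563, 0.827, 0.0]
wrist_force: [-0.5, -0.3, 6.9]
finger_gap: 0.0169
```

>>> {"method": "servo_tool", "body": {"deltas": [{"dx": 0, "dy": 0, "dz": 20, "rx": 0, "ry": 0, "rz": 0, "fingers": 1}, {"dx": 0, "dy": 0, "dz": 40, "rx": 0, "ry": 0, "rz": 0, "fingers": 1}, {"dx": 0, "dy": 0, "dz": 40, "rx": 0, "ry": 0, "rz": 0, "fingers": 1}, {"dx": 12, "dy": 30, "dz": 15, "rx": 0, "ry": 0, "rz": -0.1, "fingers": 1}, {"dx": 14, "dy": 34, "dz": 0, "rx": 0, "ry": 0, "rz": -0.1, "fingers": 1}, {"dx": 14, "dy": 34, "dz": 0, "rx": 0, "ry": 0, "rz": -0.1, "fingers": 1}, {"dx": 14, "dy": 34, "dz": 0, "rx": 0, "ry": 0, "rz": -0.1, "fingers": 1}, {"dx": 14, "dy": 34, "dz": 0, "rx": 0, "ry": 0, "rz": -0.1, "fingers": 1}]}}

```text
clock: 11.15
tcp_pos: [0.5233, 0.0623, 0.2072]
orientation: [0.0, 0.751, 0.66, 0.0]
wrist_force: [0.8, 0.6, -1.3]
finger_gap: 0.0166
```

>>> {"method": "servo_tool", "body": {"deltas": [{"dx": 14, "dy": 33, "dz": 0, "rx": 0, "ry": 0, "rz": -0.005, "fingers": 1}, {"dx": 14, "dy": 33, "dz": 0, "rx": 0, "ry": 0, "rz": 0, "fingers": 1}, {"dx": 14, "dy": 33, "dz": 0, "rx": 0, "ry": 0, "rz": 0, "fingers": 1}, {"dx": 0, "dy": 0, "dz": 0, "rx": 0, "ry": 0, "rz": 0, "fingers": 1}, {"dx": 0, "dy": 0, "dz": 0, "rx": 0, "ry": 0, "rz": 0, "fingers": 1}]}}

```text
clock: 11.65
tcp_pos: [0.5647, 0.1605, 0.2065]
orientation: [-0.0, 0.751, 0.66, -0.0]
wrist_force: [-0.5, -0.6, -2.3]
finger_gap: 0.0168
```

```bash
cat > slots.py <<'E'
from look import *
def rect(m,r,T,z):
    c=max(cv2.findContours(m.astype(np.uint8),0,1)[0],key=cv2.contourArea)
    P=np.array([p2w(p[0],r,T,z)[:2]*1000 for p in c],np.float32); return cv2.minAreaRect(P)
if __name__=='__main__':
    s=env.get_state(); r=read_camera('wrist'); T=ext('wrist',r); img=r['img']; save(img,sys.argv[1]); print(np.round(s['tcp_pos'],4),tooly()[0],s['clock'],s['finger_gap'],s['wrist_force'])
    for n in ['tray']+['slot_'+x for x in ['round','halfmoon','triangle','square','oblong','lozenge']]+['press_triangle']:
        for d in cut_out(n,'wrist')[:1]:
            q=rect(d['region'],r,T,.017); print(n,round(d['confidence'],2),np.round(d['extent']).tolist(),np.round(q[0],1),np.round(q[1],1),round(q[2],1))
E
python3 slots.py w4.png
```

```text
[0.5647 0.1605 0.2065] -7.414735755586095 11.65 0.01676489062576382 [-0.54553393 -0.57140066 -2.32923524]
tray 0.81 [165.0, 1.0, 378.0, 239.0] [503.3 217.6] [189.2  82.5] 83.0
slot_round 0.88 [273.0, 1.0, 367.0, 67.0] [582.5 281. ] [42.2 71.1] 82.5
slot_triangle 0.61 [280.0, 153.0, 364.0, 232.0] [566.1 156.4] [69.5 70. ] 82.7
slot_square 0.87 [176.0, 1.0, 275.0, 63.0] [513.3 290.1] [42.2 71.3] 82.5
slot_oblong 0.91 [183.0, 63.0, 283.0, 154.0] [506.  234.9] [70.7 71.5] 82.5
slot_lozenge 0.92 [198.0, 153.0, 283.0, 235.0] [496.5 164.9] [70.5 70.5] 82.5
press_triangle 0.72 [290.0, 195.0, 375.0, 292.0] [552.1 102.6] [81.3 89.7] 51.9
```

View pics/w4.png

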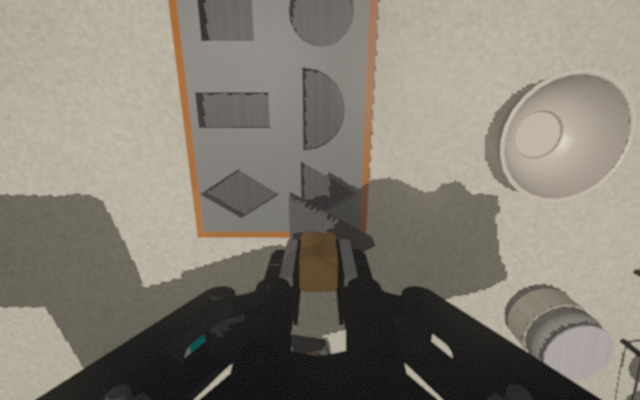

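The wrist picture shows the tray slots plus the held triangle, whose corners are at about (290, 195) and (373, 240), parallel to the slot outline at (302–352, 162–215). I'll check the held press against its predicted projection.

Run:
```python
from look import *
s=env.get_state(); r=read_camera('wrist'); T=ext('wrist',r); img=r['img']; t=s['tcp_pos']
zb=t[2]-.0933
reg=[d for d in cut_out('press_triangle','wrist')][0]['region']
vis=np.zeros((400,640),np.uint8); vis[150:240,286:400]=1   # part not hidden by the fingers
save(cv2.resize(img[140:260,270:400],None,fx=5,fy=5,interpolation=cv2.INTER_CUBIC),'z2.png')
P=foot('triangle')
for th in (-7.4,):
  for z in (zb,zb+.014): print(np.round(hull(P,t[0],t[1],np.radians(th),[z],r,T)[:,0],1).tolist())
reg=(reg&(vis>0)).astype(np.float32)
def cost(v,w=1):
    m=mask(hull(P,v[0]/1000,v[1]/1000,v[2]/20,[zb,zb+.014],r,T))*vis
    return np.abs(cv2.GaussianBlur(m.astype(np.float32),(0,0),1)-cv2.GaussianBlur(reg,(0,0),1)).sum()
o=minimize(cost,[t[0]*1000,t[1]*1000,-2.58],method='Nelder-Mead',options=dict(initial_simplex=np.array([t[0]*1000,t[1]*1000,-2.58])+np.array([[0,0,0],[4,0,0],[0,4,0],[0,0,2]])))
print(o.x[:2]-t[:2]*1000,np.degrees(o.x[2]/20),o.fun/reg.sum())
```

```text
[[293.0, 278.79998779296875], [290.3999938964844, 195.1999969482422], [370.8999938964844, 238.60000610351562]]
[[291.1000061035156, 292.79998779296875], [288.1000061035156, 203.5], [375.20001220703125, 250.0]]
[0.54873053 1.69611352] -7.222959732697214 0.025617603022705306
```

View pics/z2.png

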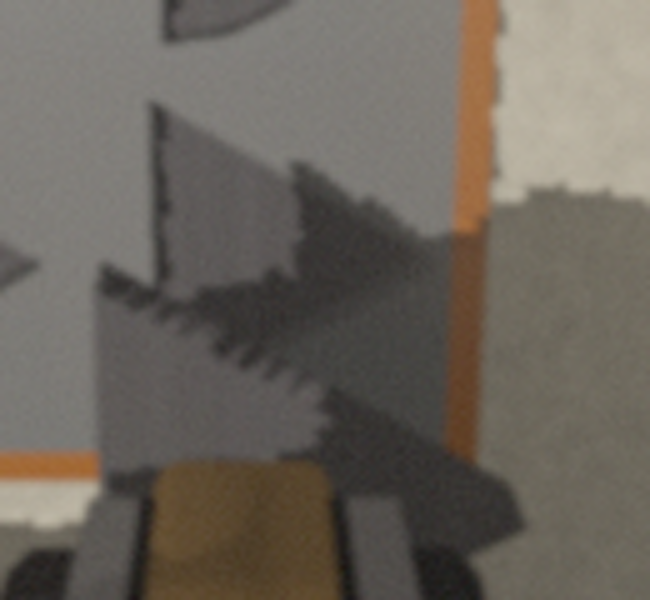

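>>> {"method": "servo_tool", "body": {"deltas": [{"dx": 1.6, "dy": -4.8, "dz": -30, "rx": 0, "ry": 0, "rz": 0, "fingers": 1}, {"dx": 0, "dy": 0, "dz": -35, "rx": 0, "ry": 0, "rz": 0, "fingers": 1}, {"dx": 0, "dy": 0, "dz": -23, "rx": 0, "ry": 0, "rz": 0, "fingers": 1}, {"dx": 0, "dy": 0, "dz": -3, "rx": 0, "ry": 0, "rz": 0, "fingers": 1}, {"dx": 0, "dy": 0, "dz": -3, "rx": 0, "ry": 0, "rz": 0, "fingers": 1}, {"dx": 0, "dy": 0, "dz": -3, "rx": 0, "ry": 0, "rz": 0, "fingers": 1}, {"dx": 0, "dy": 0, "dz": -3, "rx": 0, "ry": 0, "rz": 0, "fingers": 1}, {"dx": 0, "dy": 0, "dz": 0, "rx": 0, "ry": 0, "rz": 0, "fingers": 1}]}}

```text
clock: 13.0
tcp_pos: [0.5671, 0.1551, 0.1076]
orientation: [0.0, 0.752, 0.66, 0.001]
wrist_force: [0.0, -0.3, -2.0]
finger_gap: 0.0168
```

>>> {"method": "servo_tool", "body": {"deltas": [{"dx": 0, "dy": 0, "dz": -2, "rx": 0, "ry": 0, "rz": 0, "fingers": 1}, {"dx": 0, "dy": 0, "dz": -2, "rx": 0, "ry": 0, "rz": 0, "fingers": 1}, {"dx": 0, "dy": 0, "dz": -2, "rx": 0, "ry": 0, "rz": 0, "fingers": 1}, {"dx": 0, "dy": 0, "dz": 0, "rx": 0, "ry": 0, "rz": 0, "fingers": 1}]}}

```text
clock: 13.4
tcp_pos: [0.5664, 0.155, 0.1006]
orientation: [-0.0, 0.752, 0.66, -0.0]
wrist_force: [0.2, -0.1, -2.0]
finger_gap: 0.017
```

>>> {"method": "servo_tool", "body": {"deltas": [{"dx": 0, "dy": 0, "dz": -1, "rx": 0, "ry": 0, "rz": 0, "fingers": 1}, {"dx": 0, "dy": 0, "dz": 0, "rx": 0, "ry": 0, "rz": 0, "fingers": -0.3}, {"dx": 0, "dy": 0, "dz": 0, "rx": 0, "ry": 0, "rz": 0, "fingers": -0.3}, {"dx": 0, "dy": 0, "dz": 0, "rx": 0, "ry": 0, "rz": 0, "fingers": -0.3}, {"dx": 0, "dy": 0, "dz": 30, "rx": 0, "ry": 0, "rz": 0, "fingers": -0.3}, {"dx": 0, "dy": 0, "dz": 40, "rx": 0, "ry": 0, "rz": 0, "fingers": -1}, {"dx": 0, "dy": 0, "dz": 30, "rx": 0, "ry": 0, "rz": 0, "fingers": -1}, {"dx": -5, "dy": -30, "dz": 20, "rx": 0, "ry": 0, "rz": 0, "fingers": -1}]}}

```text
clock: 14.2
tcp_pos: [0.5631, 0.127, 0.2228]
orientation: [0.001, 0.75, 0.661, 0.002]
wrist_force: [0.0, -0.4, -0.4]
finger_gap: 0.0851
```

>>> {"method": "servo_tool", "body": {"deltas": [{"dx": -6, "dy": -37, "dz": 0, "rx": 0, "ry": 0, "rz": 0, "fingers": -1}, {"dx": -6, "dy": -37, "dz": 0, "rx": 0, "ry": 0, "rz": 0, "fingers": -1}, {"dx": -6, "dy": -37, "dz": 0, "rx": 0, "ry": 0, "rz": 0, "fingers": -1}, {"dx": -6, "dy": -37, "dz": 0, "rx": 0, "ry": 0, "rz": 0, "fingers": -1}, {"dx": 0, "dy": 0, "dz": 0, "rx": 0, "ry": 0, "rz": 0, "fingers": -1}, {"dx": 0, "dy": 0, "dz": 0, "rx": 0, "ry": 0, "rz": 0, "fingers": -1}]}}

```text
clock: 14.8
tcp_pos: [0.5377, -0.0237, 0.2201]
orientation: [0.0, 0.752, 0.659, 0.0]
wrist_force: [0.0, 1.4, -1.4]
finger_gap: 0.0857
```

```bash
python3 look.py w5.png lozenge
python3 - <<'E'
from h import *
r=read_camera('top'); T=ext('top',r); save(cv2.resize(r['img'][110:300,200:520],None,fx=2.5,fy=2.5,interpolation=cv2.INTER_CUBIC),'t3.png')
E
```

```text
[ 0.5377 -0.0237  0.2201] -7.487570671372794 [-0.19  0.28 -0.21  1.08  0.    1.51] 14.8
lozenge 0.97 [290. 161. 336. 209.] sat 61 [ 5.3563e+02 -2.0690e+01 -5.0620e+01  5.0000e-02]
```

View pics/t3.png

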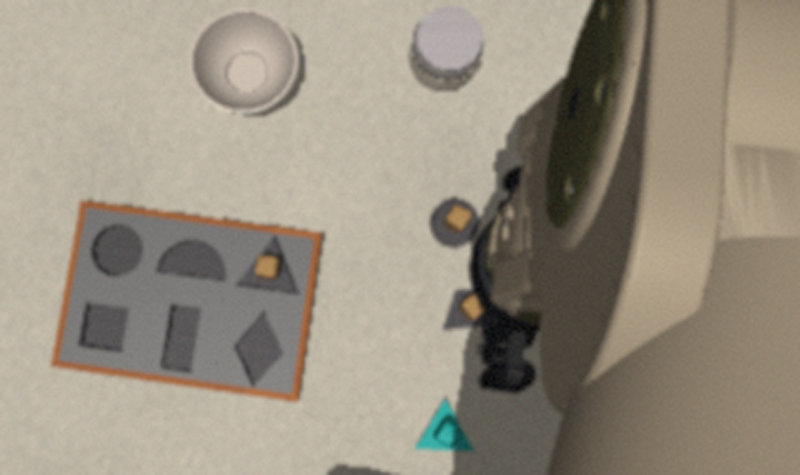

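The triangle press sits in its slot in the top picture. The lozenge is at (0.5356, −0.0207), yaw −50.6°. Grasping it.

>>> {"method": "servo_tool", "body": {"deltas": [{"dx": -1.7, "dy": 3.3, "dz": 0, "rx": 0, "ry": 0, "rz": -0.13, "fingers": -1}, {"dx": 0, "dy": 0, "dz": 0, "rx": 0, "ry": 0, "rz": -0.13, "fingers": -1}, {"dx": 0, "dy": 0, "dz": -10, "rx": 0, "ry": 0, "rz": -0.13, "fingers": -1}, {"dx": 0, "dy": 0, "dz": -30, "rx": 0, "ry": 0, "rz": -0.13, "fingers": -1}, {"dx": 0, "dy": 0, "dz": -35, "rx": 0, "ry": 0, "rz": -0.13, "fingers": -1}, {"dx": 0, "dy": 0, "dz": -35, "rx": 0, "ry": 0, "rz": -0.103, "fingers": -1}, {"dx": 0, "dy": 0, "dz": -18, "rx": 0, "ry": 0, "rz": 0, "fingers": -0.5}, {"dx": 0, "dy": 0, "dz": 0, "rx": 0, "ry": 0, "rz": 0, "fingers": 1}], "newtons": 40}}

```text
clock: 15.75
tcp_pos: [0.5338, -0.0179, 0.089]
orientation: [-0.002, 0.941, 0.338, -0.003]
wrist_force: [-0.4, 0.2, -0.1]
finger_gap: 0.0587
```

>>> {"method": "servo_tool", "body": {"deltas": [{"dx": 0, "dy": 0, "dz": 0, "rx": 0, "ry": 0, "rz": 0, "fingers": 1}, {"dx": 0, "dy": 0, "dz": 0, "rx": 0, "ry": 0, "rz": 0, "fingers": 1}, {"dx": 0, "dy": 0, "dz": 0, "rx": 0, "ry": 0, "rz": 0, "fingers": 1}, {"dx": 0, "dy": 0, "dz": 0, "rx": 0, "ry": 0, "rz": 0, "fingers": 1}, {"dx": 0, "dy": 0, "dz": 0, "rx": 0, "ry": 0, "rz": 0, "fingers": 1}], "newtons": 60}}

```text
clock: 16.25
tcp_pos: [0.5374, -0.0197, 0.0936]
orientation: [0.001, 0.941, 0.337, 0.002]
wrist_force: [1.2, 0.7, 7.0]
finger_gap: 0.017
```

>>> {"method": "servo_tool", "body": {"deltas": [{"dx": 0, "dy": 0, "dz": 20, "rx": 0, "ry": 0, "rz": 0, "fingers": 1}, {"dx": 0, "dy": 0, "dz": 40, "rx": 0, "ry": 0, "rz": 0, "fingers": 1}, {"dx": 0, "dy": 0, "dz": 40, "rx": 0, "ry": 0, "rz": 0, "fingers": 1}, {"dx": -5, "dy": 20, "dz": 15, "rx": 0, "ry": 0, "rz": 0.13, "fingers": 1}, {"dx": -7, "dy": 33, "dz": 0, "rx": 0, "ry": 0, "rz": 0.13, "fingers": 1}, {"dx": -7, "dy": 33, "dz": 0, "rx": 0, "ry": 0, "rz": 0.13, "fingers": 1}, {"dx": -7, "dy": 33, "dz": 0, "rx": 0, "ry": 0, "rz": 0.13, "fingers": 1}, {"dx": -7, "dy": 33, "dz": 0, "rx": 0, "ry": 0, "rz": 0.13, "fingers": 1}]}}

```text
clock: 17.05
tcp_pos: [0.5024, 0.1333, 0.2072]
orientation: [0.0, 0.783, 0.622, 0.0]
wrist_force: [0.1, -0.3, -1.1]
finger_gap: 0.017
```

>>> {"method": "servo_tool", "body": {"deltas": [{"dx": -7, "dy": 33, "dz": 0, "rx": 0, "ry": 0, "rz": 0.103, "fingers": 1}, {"dx": 0, "dy": 0, "dz": 0, "rx": 0, "ry": 0, "rz": 0, "fingers": 1}, {"dx": 0, "dy": 0, "dz": 0, "rx": 0, "ry": 0, "rz": 0, "fingers": 1}]}}

```text
clock: 17.35
tcp_pos: [0.4957, 0.1658, 0.207]
orientation: [0.0, 0.751, 0.66, -0.0]
wrist_force: [0.0, 0.5, -2.1]
finger_gap: 0.0168
```

```bash
cat > held.py <<'E'
from look import *
n=sys.argv[1]; zg=float(sys.argv[2]); rows=int(sys.argv[4]) if len(sys.argv)>4 else 240
s=env.get_state(); r=read_camera('wrist'); T=ext('wrist',r); img=r['img']; t=s['tcp_pos']; save(img,sys.argv[3]); zb=t[2]-zg
print(np.round(t*1000,1),tooly()[0],s['clock'],s['finger_gap'])
D=cut_out('press_'+n,'wrist'); P=foot(n)
for d in D: print(round(d['confidence'],2),np.round(d['extent']))
D=[d for d in D if d['extent'][3]>220 and 250<d['extent'][0]<350]
vis=np.zeros((400,640),np.uint8); vis[100:rows,240:420]=1
reg=(D[0]['region']&(vis>0)).astype(np.float32)
def cost(v):
    m=mask(hull(P,v[0]/1000,v[1]/1000,v[2]/20,[zb,zb+.014],r,T))*vis
    return np.abs(cv2.GaussianBlur(m.astype(np.float32),(0,0),1)-cv2.GaussianBlur(reg,(0,0),1)).sum()
x0=np.array([t[0]*1000,t[1]*1000,-2.58])
o=minimize(cost,x0,method='Nelder-Mead',options=dict(initial_simplex=x0+np.array([[0,0,0],[4,0,0],[0,4,0],[0,0,2]])))
print('offset',o.x[:2]-t[:2]*1000,np.degrees(o.x[2]/20),o.fun/reg.sum())
E
python3 held.py lozenge .0936 w6.png; python3 slots.py w6b.png
```

```text
[495.7 165.8 207. ] -7.480578538118029 17.35 0.01681960025514825
0.7 [262. 214. 376. 307.]
offset [-0.29571859 -5.42545444] -7.055263451115801 0.053089951990440136
[0.4961 0.1647 0.207 ] -7.553110304712695 17.45 0.016799942324487574 [-0.06389425 -0.80727211 -0.66276599]
tray 0.81 [263.0, 1.0, 470.0, 231.0] [602.  189.3] [199.2  78.3] 58.2
slot_round 0.76 [368.0, 2.0, 461.0, 58.0] [582.8 279.5] [36.7 69.8] 82.4
slot_halfmoon 0.94 [359.0, 53.0, 457.0, 150.0] [575.8 226.3] [70.7 70.4] 82.9
slot_triangle 0.98 [363.0, 145.0, 447.0, 226.0] [566.7 157.6] [69.6 70.1] 82.4
slot_square 0.8 [272.0, 0.0, 368.0, 58.0] [513.4 288.8] [36.6 71.2] 82.4
slot_oblong 0.93 [273.0, 55.0, 368.0, 146.0] [506.7 235.9] [70.  70.8] 82.6
slot_lozenge 0.59 [279.0, 147.0, 364.0, 228.0] [497.  166.1] [71.3 71.1] 83.0
press_triangle 0.62 [380.0, 157.0, 435.0, 217.0] [562.6 152.5] [45.6 53. ] 51.6
```

View pics/w6.png

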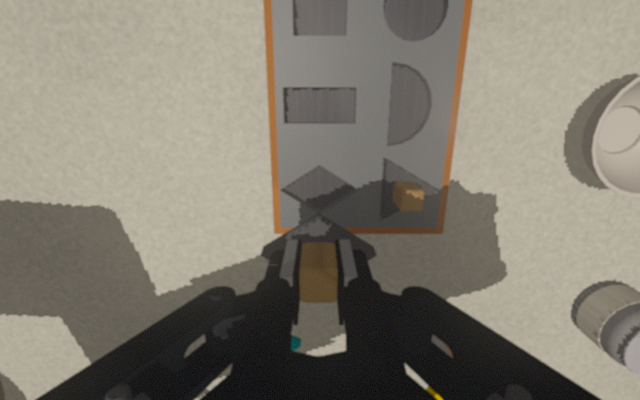

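The lozenge's corners show at (318, 214), (262, 250) and (376, 250) in the picture, and the fit says it sits 5 mm off in the pads. I'll check for slip or tilt with a fit that leaves height and tilt free.

Run:
```python
from look import *
s=env.get_state(); r=read_camera('wrist'); T=ext('wrist',r); img=r['img']; t=s['tcp_pos']
P=foot('lozenge'); D=[d for d in cut_out('press_lozenge','wrist') if d['extent'][3]>220]
reg0=D[0]['region']
vis=np.zeros((400,640),np.uint8); vis[100:240,240:420]=1; vis[240:258,240:272]=1; vis[240:262,364:420]=1
reg=(reg0&(vis>0)).astype(np.float32); rb=cv2.GaussianBlur(reg,(0,0),1)
yaw=np.radians(-7.5)
def pts(v):
    # v: offset x,y of foot centre from TCP (mm), yaw(deg), tilt about jaw axis (deg), zg mm
    Rt=R.from_euler('z',v[2],degrees=True)*R.from_euler('x',v[3],degrees=True)
    out=[]
    o=t*1000+np.array([v[0],v[1],-v[4]+0])  # foot-bottom origin
    for z in (0,14):
        for p in P: out.append(w2p((o+Rt.apply([p[0],p[1],z]))/1000,r,T))
    return cv2.convexHull(np.array(out,np.float32))
def cost(v): return np.abs(cv2.GaussianBlur((mask(pts(v))*vis).astype(np.float32),(0,0),1)-rb).sum()
for tilt in (-8,-4,0,4,8):
    best=None
    for zg in (90,93.6,97,101):
        f=lambda u: cost([u[0],u[1],u[2],tilt,zg])
        o=minimize(f,[0,-3,-7.5],method='Nelder-Mead',options=dict(initial_simplex=np.array([0,-3,-7.5])+np.array([[0,0,0],[3,0,0],[0,4,0],[0,0,4]])))
        print(tilt,zg,np.round(o.x,1),round(o.fun/reg.sum(),4))
a=img[200:320,255:385].copy()
for v,c in (([-.3,-5.4,-7,0,93.6],(255,0,0)),([0,0,-7.5,0,93.6],(0,255,0))):
    pass
a=cv2.resize(a,None,fx=5,fy=5,interpolation=cv2.INTER_CUBIC)
cv2.polylines(a,[np.int32((pts([-.3,-5.4,-7,0,93.6])-[255,200]+.5)*5)],True,(255,0,0),1)
cv2.polylines(a,[np.int32((pts([0,0,-7.5,0,93.6])-[255,200]+.5)*5)],True,(0,255,0),1)
save(a,'z3.png')
```

```text
-8 90 [-0.9 -3.5 -6.2] 0.0902
-8 93.6 [-0.5 -4.6 -7.7] 0.0705
-8 97 [-0.7 -5.8 -7.9] 0.0716
-8 101 [-1.2 -7.6 -5.2] 0.1201
-4 90 [-0.6 -3.1 -7.1] 0.0944
-4 93.6 [-0.8 -4.5 -6.2] 0.0786
-4 97 [-0.7 -5.8 -7.7] 0.0736
-4 101 [-0.5 -7.1 -8.2] 0.0924
0 90 [-0.4 -2.9 -6.5] 0.0938
0 93.6 [-0.7 -4.3 -6.7] 0.0723
0 97 [-0.8 -5.7 -7. ] 0.0705
0 101 [-1.  -7.  -7.2] 0.0806
4 90 [-0.6 -2.6 -7.3] 0.0903
4 93.6 [-0.4 -4.2 -7.8] 0.0803
4 97 [-0.7 -5.2 -7. ] 0.0776
4 101 [-1.1 -6.7 -5.8] 0.1026
8 90 [-0.7 -2.3 -6.1] 0.1151
8 93.6 [-0.6 -3.5 -5.7] 0.1025
8 97 [-0.4 -4.8 -6.7] 0.1049
8 101 [-1.1 -6.7 -7.2] 0.1061
```

View pics/z3.png

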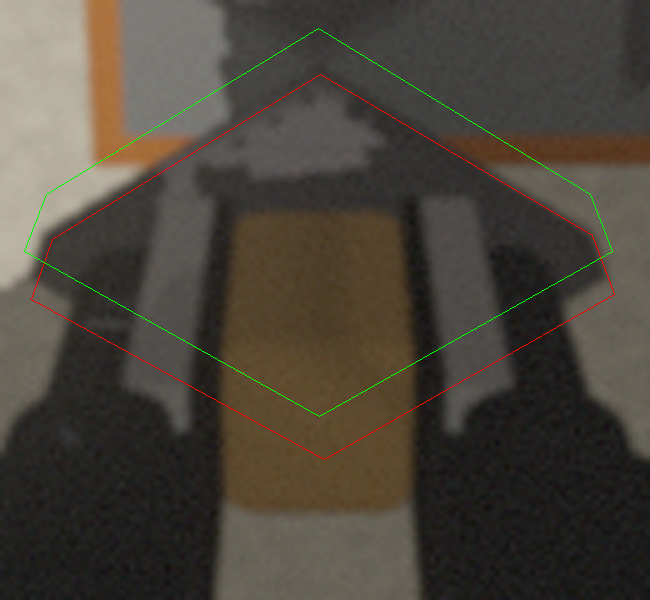

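The fit shows no tilt. The press simply sits about 4 mm toward −y in the pads, so I'll compensate and insert.

>>> {"method": "servo_tool", "body": {"deltas": [{"dx": 1.8, "dy": 4.5, "dz": -30, "rx": 0, "ry": 0, "rz": 0, "fingers": 1}, {"dx": 0, "dy": 0, "dz": -35, "rx": 0, "ry": 0, "rz": 0, "fingers": 1}, {"dx": 0, "dy": 0, "dz": -24, "rx": 0, "ry": 0, "rz": 0, "fingers": 1}, {"dx": 0, "dy": 0, "dz": -3, "rx": 0, "ry": 0, "rz": 0, "fingers": 1}, {"dx": 0, "dy": 0, "dz": -3, "rx": 0, "ry": 0, "rz": 0, "fingers": 1}, {"dx": 0, "dy": 0, "dz": -3, "rx": 0, "ry": 0, "rz": 0, "fingers": 1}, {"dx": 0, "dy": 0, "dz": -2, "rx": 0, "ry": 0, "rz": 0, "fingers": 1}, {"dx": 0, "dy": 0, "dz": 0, "rx": 0, "ry": 0, "rz": 0, "fingers": 1}]}}

```text
clock: 18.8
tcp_pos: [0.4983, 0.1699, 0.1077]
orientation: [0.0, 0.752, 0.66, 0.001]
wrist_force: [1.0, 0.1, -1.1]
finger_gap: 0.0167
```

>>> {"method": "servo_tool", "body": {"deltas": [{"dx": 0, "dy": 0, "dz": -2, "rx": 0, "ry": 0, "rz": 0, "fingers": 1}, {"dx": 0, "dy": 0, "dz": -2, "rx": 0, "ry": 0, "rz": 0, "fingers": 1}, {"dx": 0, "dy": 0, "dz": -3, "rx": 0, "ry": 0, "rz": 0, "fingers": 1}, {"dx": 0, "dy": 0, "dz": -1, "rx": 0, "ry": 0, "rz": 0, "fingers": 1}, {"dx": 0, "dy": 0, "dz": 0, "rx": 0, "ry": 0, "rz": 0, "fingers": 1}]}}

```text
clock: 19.3
tcp_pos: [0.498, 0.1699, 0.1006]
orientation: [0.0, 0.752, 0.66, 0.001]
wrist_force: [-4.3, -1.8, 13.3]
finger_gap: 0.0164
```

It is seated at the expected depth, with contact force. Releasing and moving to the round press.

>>> {"method": "servo_tool", "body": {"deltas": [{"dx": 0, "dy": 0, "dz": 0, "rx": 0, "ry": 0, "rz": 0, "fingers": -0.2}, {"dx": 0, "dy": 0, "dz": 0, "rx": 0, "ry": 0, "rz": 0, "fingers": -0.2}, {"dx": 0, "dy": 0, "dz": 0, "rx": 0, "ry": 0, "rz": 0, "fingers": -0.2}, {"dx": 0, "dy": 0, "dz": 30, "rx": 0, "ry": 0, "rz": 0, "fingers": -0.2}, {"dx": 0, "dy": 0, "dz": 45, "rx": 0, "ry": 0, "rz": 0, "fingers": -1}, {"dx": 0, "dy": 0, "dz": 45, "rx": 0, "ry": 0, "rz": 0, "fingers": -1}, {"dx": 20, "dy": -30, "dz": 0, "rx": 0, "ry": 0, "rz": 0, "fingers": -1}, {"dx": 24, "dy": -38, "dz": 0, "rx": 0, "ry": 0, "rz": 0, "fingers": -1}]}}

```text
clock: 20.1
tcp_pos: [0.5428, 0.1026, 0.2211]
orientation: [0.001, 0.75, 0.661, 0.002]
wrist_force: [0.4, 0.1, -0.3]
finger_gap: 0.0853
```

>>> {"method": "servo_tool", "body": {"deltas": [{"dx": 24, "dy": -38, "dz": 0, "rx": 0, "ry": 0, "rz": 0, "fingers": -1}, {"dx": 24, "dy": -38, "dz": 0, "rx": 0, "ry": 0, "rz": 0, "fingers": -1}, {"dx": 22, "dy": -36, "dz": 0, "rx": 0, "ry": 0, "rz": 0, "fingers": -1}, {"dx": 0, "dy": 0, "dz": 0, "rx": 0, "ry": 0, "rz": 0, "fingers": -1}, {"dx": 0, "dy": 0, "dz": 0, "rx": 0, "ry": 0, "rz": 0, "fingers": -1}]}}

```text
clock: 20.6
tcp_pos: [0.6118, -0.0111, 0.218]
orientation: [-0.001, 0.752, 0.659, -0.0]
wrist_force: [-1.2, 0.4, 0.0]
finger_gap: 0.0856
```

```bash
python3 look.py w7.png round; python3 hand.py round
python3 - <<'E'
from h import *
r=read_camera('top'); T=ext('top',r); a=cv2.resize(r['img'][160:300,200:400],None,fx=2.5,fy=2.5,interpolation=cv2.INTER_CUBIC)
b=cv2.imread('pics/w7.png')[:,:,::-1][130:250,250:390]; b=cv2.resize(b,None,fx=350/140*1.0,fy=2.5,interpolation=cv2.INTER_CUBIC)
h=max(a.shape[0],b.shape[0]); o=np.zeros((h,a.shape[1]+b.shape[1],3),np.uint8); o[:a.shape[0],:a.shape[1]]=a; o[:b.shape[0],a.shape[1]:]=b; o=o[:, :]; print(o.shape); save(cv2.resize(o,(min(800,o.shape[1]),int(h*min(800,o.shape[1])/o.shape[1]))),'z4.png')
E
```

```text
[ 0.6118 -0.0111  0.218 ] -7.479878376103085 [-0.15  0.42 -0.01  1.14  0.    1.55] 20.6
round 0.79 [296. 248. 343. 298.] sat 212 [ 6.0322e+02 -1.0044e+02 -8.5150e+01  9.0000e-02]
round 0.75 [188.   0. 280.  31.] sat 17 [ 5.7563e+02  1.4519e+02 -1.0675e+02  5.6000e-01]
round 0.69 [294. 156. 344. 209.] sat 58 [ 6.1216e+02 -7.7800e+00 -6.9320e+01  9.0000e-02]
round ([(np.float64(inf), np.float64(-45.0), np.float64(582.9), np.float64(-7.5)), (np.float64(inf), np.float64(-37.5), np.float64(574.2), np.float64(-7.5)), (np.float64(inf), np.float64(-30.0), np.float64(584.7), np.float64(-6.9)), (np.float64(inf), np.float64(-22.5), np.float64(600.2), np.float64(-7.3))], np.uint64(0))
(350, 850, 3)hand.py:9: RuntimeWarning: divide by zero encountered in scalar divide
  o=minimize(cost,[x0[0],x0[1]],method='Nelder-Mead',options=dict(xatol=.05,fatol=.1)); res.append((round(o.fun/mf.sum(),3),round(np.degrees(th),1),*np.round(o.x,1)))
```

View pics/z4.png

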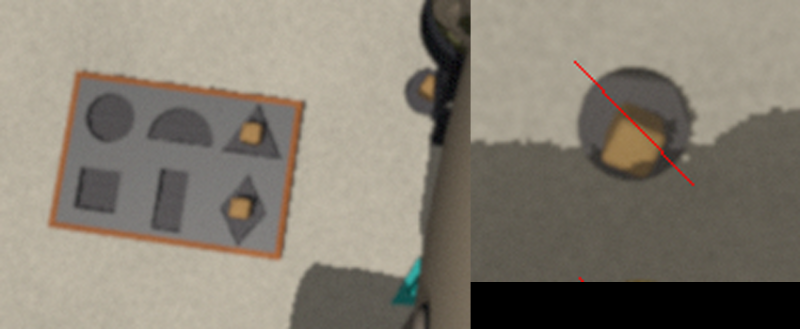

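Triangle and lozenge are both home in the top view. The round press is at (0.612, −0.008) with its handle at about −34°.

>>> {"method": "servo_tool", "body": {"deltas": [{"dx": 0.8, "dy": 3.6, "dz": 0, "rx": 0, "ry": 0, "rz": -0.12, "fingers": -1}, {"dx": 0, "dy": 0, "dz": -10, "rx": 0, "ry": 0, "rz": -0.12, "fingers": -1}, {"dx": 0, "dy": 0, "dz": -30, "rx": 0, "ry": 0, "rz": -0.12, "fingers": -1}, {"dx": 0, "dy": 0, "dz": -35, "rx": 0, "ry": 0, "rz": -0.1, "fingers": -1}, {"dx": 0, "dy": 0, "dz": -35, "rx": 0, "ry": 0, "rz": 0, "fingers": -1}, {"dx": 0, "dy": 0, "dz": -16, "rx": 0, "ry": 0, "rz": 0, "fingers": -0.6}, {"dx": 0, "dy": 0, "dz": 0, "rx": 0, "ry": 0, "rz": 0, "fingers": 0}, {"dx": 0, "dy": 0, "dz": 0, "rx": 0, "ry": 0, "rz": 0, "fingers": 1}], "newtons": 40}}

```text
clock: 21.65
tcp_pos: [0.6126, -0.0058, 0.0935]
orientation: [0.0, 0.882, 0.471, 0.0]
wrist_force: [0.3, -0.2, 0.6]
finger_gap: 0.044
```

>>> {"method": "servo_tool", "body": {"deltas": [{"dx": 0, "dy": 0, "dz": 0, "rx": 0, "ry": 0, "rz": 0, "fingers": 1}, {"dx": 0, "dy": 0, "dz": 0, "rx": 0, "ry": 0, "rz": 0, "fingers": 1}, {"dx": 0, "dy": 0, "dz": 0, "rx": 0, "ry": 0, "rz": 0, "fingers": 1}, {"dx": 0, "dy": 0, "dz": 0, "rx": 0, "ry": 0, "rz": 0, "fingers": 1}, {"dx": 0, "dy": 0, "dz": 0, "rx": 0, "ry": 0, "rz": 0, "fingers": 1}], "newtons": 60}}

```text
clock: 22.15
tcp_pos: [0.6139, -0.0066, 0.0949]
orientation: [0.001, 0.882, 0.471, 0.002]
wrist_force: [-1.2, 1.2, 6.5]
finger_gap: 0.0165
```

>>> {"method": "servo_tool", "body": {"deltas": [{"dx": 0, "dy": 0, "dz": 20, "rx": 0, "ry": 0, "rz": 0, "fingers": 1}, {"dx": 0, "dy": 0, "dz": 40, "rx": 0, "ry": 0, "rz": 0, "fingers": 1}, {"dx": 0, "dy": 0, "dz": 40, "rx": 0, "ry": 0, "rz": 0, "fingers": 1}, {"dx": -3, "dy": 25, "dz": 12, "rx": 0, "ry": 0, "rz": 0.12, "fingers": 1}, {"dx": -3, "dy": 35, "dz": 0, "rx": 0, "ry": 0, "rz": 0.12, "fingers": 1}, {"dx": -3, "dy": 35, "dz": 0, "rx": 0, "ry": 0, "rz": 0.12, "fingers": 1}, {"dx": -3, "dy": 35, "dz": 0, "rx": 0, "ry": 0, "rz": 0.1, "fingers": 1}, {"dx": -3, "dy": 35, "dz": 0, "rx": 0, "ry": 0, "rz": 0, "fingers": 1}]}}

```text
clock: 22.95
tcp_pos: [0.5972, 0.1596, 0.2052]
orientation: [0.0, 0.751, 0.66, 0.0]
wrist_force: [0.6, -0.2, -2.1]
finger_gap: 0.0163
```

>>> {"method": "servo_tool", "body": {"deltas": [{"dx": -4, "dy": 35, "dz": 0, "rx": 0, "ry": 0, "rz": 0, "fingers": 1}, {"dx": -4, "dy": 35, "dz": 0, "rx": 0, "ry": 0, "rz": 0, "fingers": 1}, {"dx": -4, "dy": 35, "dz": 0, "rx": 0, "ry": 0, "rz": 0, "fingers": 1}, {"dx": -3, "dy": 32, "dz": 0, "rx": 0, "ry": 0, "rz": 0, "fingers": 1}, {"dx": 0, "dy": 0, "dz": 0, "rx": 0, "ry": 0, "rz": 0, "fingers": 1}, {"dx": 0, "dy": 0, "dz": 0, "rx": 0, "ry": 0, "rz": 0, "fingers": 1}]}}

```text
clock: 23.55
tcp_pos: [0.5821, 0.296, 0.2047]
orientation: [0.0, 0.751, 0.66, -0.0]
wrist_force: [-0.5, -1.3, -1.9]
finger_gap: 0.0163
```

```bash
python3 held.py round .0949 w8.png; python3 slots.py w8b.png|grep -E 'round|half'
```

```text
[582.1 296.  204.7] -7.432047019146283 23.55 0.01629262831792554
0.92 [278. 207. 359. 299.]
offset [-0.07816139 -5.32357502] 1.5468421893826392 0.039315931532118056
slot_round 0.57 [278.0, 148.0, 362.0, 230.0] [584.8 296.2] [69.2 70.1] 82.4
```

>>> {"method": "servo_tool", "body": {"deltas": [{"dx": 2.7, "dy": 4.6, "dz": -30, "rx": 0, "ry": 0, "rz": 0, "fingers": 1}, {"dx": 0, "dy": 0, "dz": -35, "rx": 0, "ry": 0, "rz": 0, "fingers": 1}, {"dx": 0, "dy": 0, "dz": -22, "rx": 0, "ry": 0, "rz": 0, "fingers": 1}, {"dx": 0, "dy": 0, "dz": -3, "rx": 0, "ry": 0, "rz": 0, "fingers": 1}, {"dx": 0, "dy": 0, "dz": -3, "rx": 0, "ry": 0, "rz": 0, "fingers": 1}, {"dx": 0, "dy": 0, "dz": -3, "rx": 0, "ry": 0, "rz": 0, "fingers": 1}, {"dx": 0, "dy": 0, "dz": 0, "rx": 0, "ry": 0, "rz": 0, "fingers": 1}]}}

```text
clock: 24.8
tcp_pos: [0.586, 0.3003, 0.1101]
orientation: [0.0, 0.752, 0.66, 0.001]
wrist_force: [0.0, 0.5, -2.5]
finger_gap: 0.0168
```

>>> {"method": "servo_tool", "body": {"deltas": [{"dx": 0, "dy": 0, "dz": -2, "rx": 0, "ry": 0, "rz": 0, "fingers": 1}, {"dx": 0, "dy": 0, "dz": -2, "rx": 0, "ry": 0, "rz": 0, "fingers": 1}, {"dx": 0, "dy": 0, "dz": -2, "rx": 0, "ry": 0, "rz": 0, "fingers": 1}, {"dx": 0, "dy": 0, "dz": -2, "rx": 0, "ry": 0, "rz": 0, "fingers": 1}, {"dx": 0, "dy": 0, "dz": 0, "rx": 0, "ry": 0, "rz": 0, "fingers": 1}]}}

```text
clock: 25.3
tcp_pos: [0.5855, 0.3001, 0.1019]
orientation: [0.0, 0.752, 0.66, 0.001]
wrist_force: [-1.9, -1.3, 4.6]
finger_gap: 0.0167
```

It reached full depth. Releasing and heading for the cover.

>>> {"method": "servo_tool", "body": {"deltas": [{"dx": 0, "dy": 0, "dz": 0, "rx": 0, "ry": 0, "rz": 0, "fingers": -0.2}, {"dx": 0, "dy": 0, "dz": 0, "rx": 0, "ry": 0, "rz": 0, "fingers": -0.2}, {"dx": 0, "dy": 0, "dz": 0, "rx": 0, "ry": 0, "rz": 0, "fingers": -0.2}, {"dx": 0, "dy": 0, "dz": 30, "rx": 0, "ry": 0, "rz": 0, "fingers": -0.2}, {"dx": 0, "dy": 0, "dz": 45, "rx": 0, "ry": 0, "rz": 0, "fingers": -1}, {"dx": 0, "dy": 0, "dz": 45, "rx": 0, "ry": 0, "rz": 0, "fingers": -1}, {"dx": -8, "dy": -40, "dz": 30, "rx": 0, "ry": 0, "rz": 0, "fingers": -1}, {"dx": -8, "dy": -45, "dz": 0, "rx": 0, "ry": 0, "rz": 0, "fingers": -1}]}}

```text
clock: 26.1
tcp_pos: [0.5717, 0.2166, 0.256]
orientation: [0.002, 0.75, 0.661, 0.005]
wrist_force: [1.2, -0.2, -0.7]
finger_gap: 0.0852
```

>>> {"method": "servo_tool", "body": {"deltas": [{"dx": -8, "dy": -45, "dz": 0, "rx": 0, "ry": 0, "rz": 0, "fingers": -1}, {"dx": -8, "dy": -45, "dz": 0, "rx": 0, "ry": 0, "rz": 0, "fingers": -1}, {"dx": -8, "dy": -45, "dz": 0, "rx": 0, "ry": 0, "rz": 0, "fingers": -1}, {"dx": -8, "dy": -45, "dz": 0, "rx": 0, "ry": 0, "rz": 0, "fingers": -1}, {"dx": -8, "dy": -45, "dz": 0, "rx": 0, "ry": 0, "rz": 0, "fingers": -1}, {"dx": -8, "dy": -45, "dz": 0, "rx": 0, "ry": 0, "rz": 0, "fingers": -1}, {"dx": -8, "dy": -45, "dz": 0, "rx": 0, "ry": 0, "rz": 0, "fingers": -1}, {"dx": -8, "dy": -45, "dz": 0, "rx": 0, "ry": 0, "rz": 0, "fingers": -1}]}}

```text
clock: 26.9
tcp_pos: [0.5049, -0.1462, 0.2507]
orientation: [0.0, 0.752, 0.66, 0.0]
wrist_force: [-0.5, 0.3, -0.3]
finger_gap: 0.0853
```

>>> {"method": "servo_tool", "body": {"deltas": [{"dx": -8, "dy": -45, "dz": 0, "rx": 0, "ry": 0, "rz": 0, "fingers": -1}, {"dx": -8, "dy": -45, "dz": 0, "rx": 0, "ry": 0, "rz": 0, "fingers": -1}, {"dx": -8, "dy": -45, "dz": 0, "rx": 0, "ry": 0, "rz": 0, "fingers": -1}, {"dx": -8, "dy": -45, "dz": 0, "rx": 0, "ry": 0, "rz": 0, "fingers": -1}, {"dx": -4, "dy": -16, "dz": 0, "rx": 0, "ry": 0, "rz": 0, "fingers": -1}, {"dx": 0, "dy": 0, "dz": 0, "rx": 0, "ry": 0, "rz": 0, "fingers": -1}, {"dx": 0, "dy": 0, "dz": 0, "rx": 0, "ry": 0, "rz": 0, "fingers": -1}]}}

```text
clock: 27.6
tcp_pos: [0.4692, -0.34, 0.2503]
orientation: [-0.001, 0.752, 0.66, 0.0]
wrist_force: [-0.0, -0.6, -0.5]
finger_gap: 0.0855
```

```bash
python3 wk.py w9.png
python3 - <<'E'
from h import *
r=read_camera('top'); T=ext('top',r); im=r['img']
save(cv2.resize(im[100:320,190:590],None,fx=2,fy=2,interpolation=cv2.INTER_CUBIC),'t4.png')
from slots import rect
for n in ['slot_round','slot_lozenge','slot_triangle','slot_square']:
    for d in cut_out(n,'top')[:1]: print(n,d['confidence'],rect(d['region'],r,T,.017))
E
```

```text
[ 0.46922616 -0.3399666   0.25025513] (np.float64(-7.404533434779593), array([-3.42046058e-04,  1.03375444e-03, -9.99999407e-01])) [-7.65752795e-01  3.42419623e-01 -4.50339405e-02  1.18436853e+00
  6.26533950e-04  9.35509828e-01] 27.6
slot_round 0.89 ((584.634765625, 298.59979248046875), (71.27637481689453, 70.34152221679688), 83.02143096923828)
slot_lozenge 0.91 ((498.1570129394531, 167.6686553955078), (69.00117492675781, 71.787841796875), 84.31757354736328)
slot_triangle 0.91 ((566.8250122070312, 158.32107543945312), (70.05889129638672, 69.4048080444336), 82.69933319091797)
slot_square 0.72 ((515.7069702148438, 306.78936767578125), (70.29417419433594, 71.54673767089844), 82.62959289550781)
```

View pics/t4.png

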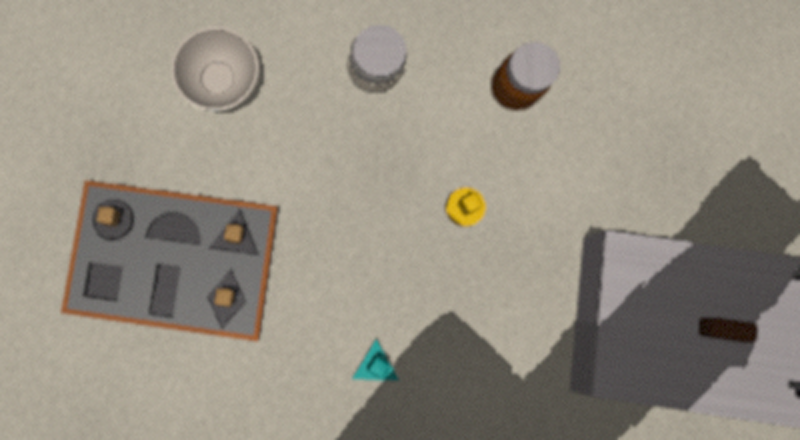

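All three presses are in their matching cavities and only the two look-alikes remain out. I'll regrip the cover exactly where I let go of it.

>>> {"method": "servo_tool", "body": {"deltas": [{"dx": 0.4, "dy": -0.5, "dz": -40, "rx": 0, "ry": 0, "rz": 0, "fingers": -1}, {"dx": 0, "dy": 0, "dz": -40, "rx": 0, "ry": 0, "rz": 0, "fingers": -1}, {"dx": 0, "dy": 0, "dz": -26, "rx": 0, "ry": 0, "rz": 0, "fingers": -1}, {"dx": 0, "dy": 0, "dz": 0, "rx": 0, "ry": 0, "rz": 0, "fingers": 1}, {"dx": 0, "dy": 0, "dz": 0, "rx": 0, "ry": 0, "rz": 0, "fingers": 1}, {"dx": 0, "dy": 0, "dz": 0, "rx": 0, "ry": 0, "rz": 0, "fingers": 1}, {"dx": 0, "dy": 0, "dz": 0, "rx": 0, "ry": 0, "rz": 0, "fingers": 1}, {"dx": 0, "dy": 0, "dz": 0, "rx": 0, "ry": 0, "rz": 0, "fingers": 1}], "newtons": 90}}

```text
clock: 28.7
tcp_pos: [0.4705, -0.3417, 0.1467]
orientation: [0.002, 0.752, 0.66, 0.0]
wrist_force: [-1.1, 0.4, 1.3]
finger_gap: 0.0178
```

>>> {"method": "servo_tool", "body": {"deltas": [{"dx": 0, "dy": 0, "dz": 0, "rx": 0, "ry": 0, "rz": 0, "fingers": 1}, {"dx": 0, "dy": 0, "dz": 0, "rx": 0, "ry": 0, "rz": 0, "fingers": 1}, {"dx": 0, "dy": 0, "dz": 15, "rx": 0, "ry": 0, "rz": 0, "fingers": 1}, {"dx": 0, "dy": 0, "dz": 25, "rx": 0, "ry": 0, "rz": 0, "fingers": 1}, {"dx": 0, "dy": 0, "dz": 35, "rx": 0, "ry": 0, "rz": 0, "fingers": 1}, {"dx": 0, "dy": 0, "dz": 35, "rx": 0, "ry": 0, "rz": 0, "fingers": 1}, {"dx": 0, "dy": 0, "dz": 15, "rx": 0, "ry": 0, "rz": 0, "fingers": 1}, {"dx": 0, "dy": 0, "dz": 0, "rx": 0, "ry": 0, "rz": 0, "fingers": 1}]}}

```text
clock: 29.5
tcp_pos: [0.4706, -0.3418, 0.2725]
orientation: [0.003, 0.752, 0.66, 0.0]
wrist_force: [0.8, -0.9, -5.7]
finger_gap: 0.0179
```

>>> {"method": "servo_tool", "body": {"deltas": [{"dx": 5, "dy": 20, "dz": 0, "rx": 0, "ry": 0, "rz": 0, "fingers": 1}, {"dx": 5, "dy": 34, "dz": 0, "rx": 0, "ry": 0, "rz": 0, "fingers": 1}, {"dx": 5, "dy": 40, "dz": 0, "rx": 0, "ry": 0, "rz": 0, "fingers": 1}, {"dx": 5, "dy": 40, "dz": 0, "rx": 0, "ry": 0, "rz": 0, "fingers": 1}, {"dx": 5, "dy": 40, "dz": 0, "rx": 0, "ry": 0, "rz": 0, "fingers": 1}, {"dx": 5, "dy": 40, "dz": 0, "rx": 0, "ry": 0, "rz": 0, "fingers": 1}, {"dx": 5, "dy": 40, "dz": 0, "rx": 0, "ry": 0, "rz": 0, "fingers": 1}, {"dx": 5, "dy": 40, "dz": 0, "rx": 0, "ry": 0, "rz": 0, "fingers": 1}]}}

```text
clock: 30.3
tcp_pos: [0.5088, -0.0451, 0.2678]
orientation: [-0.001, 0.752, 0.66, -0.001]
wrist_force: [1.2, -0.2, -6.2]
finger_gap: 0.0179
```

>>> {"method": "servo_tool", "body": {"deltas": [{"dx": 5, "dy": 40, "dz": 0, "rx": 0, "ry": 0, "rz": 0, "fingers": 1}, {"dx": 5, "dy": 40, "dz": 0, "rx": 0, "ry": 0, "rz": 0, "fingers": 1}, {"dx": 5, "dy": 40, "dz": 0, "rx": 0, "ry": 0, "rz": 0, "fingers": 1}, {"dx": 5, "dy": 40, "dz": 0, "rx": 0, "ry": 0, "rz": 0, "fingers": 1}, {"dx": 5, "dy": 40, "dz": 0, "rx": 0, "ry": 0, "rz": 0, "fingers": 1}, {"dx": 3, "dy": 40, "dz": 0, "rx": 0, "ry": 0, "rz": 0, "fingers": 1}, {"dx": 3, "dy": 40, "dz": 0, "rx": 0, "ry": 0, "rz": 0, "fingers": 1}, {"dx": 0, "dy": 0, "dz": 0, "rx": 0, "ry": 0, "rz": 0, "fingers": 1}]}}

```text
clock: 31.1
tcp_pos: [0.5399, 0.2374, 0.2673]
orientation: [-0.001, 0.75, 0.662, -0.0]
wrist_force: [-0.0, -0.9, -5.7]
finger_gap: 0.0181
```

>>> {"method": "servo_tool", "body": {"deltas": [{"dx": 0, "dy": 0, "dz": 0, "rx": 0, "ry": 0, "rz": 0, "fingers": 1}, {"dx": 0, "dy": 0, "dz": 0, "rx": 0, "ry": 0, "rz": 0, "fingers": 1}]}}

```text
clock: 31.3
tcp_pos: [0.5401, 0.2323, 0.2682]
orientation: [-0.0, 0.752, 0.66, -0.001]
wrist_force: [0.4, 0.1, -5.5]
finger_gap: 0.0177
```

Run:
```python
from h import *
s=env.get_state(); print(s['tcp_pos'],tooly()[0],s['finger_gap'])
zt=s['tcp_pos'][2]-.1467+.064
w=read_camera('wrist'); Tw=ext('wrist',w)
d=cut_out('cover','wrist')
for q in d[:1]:
    c=max(cv2.findContours(q['region'].astype(np.uint8),0,1)[0],key=cv2.contourArea)
    ap=cv2.approxPolyDP(c,5,True)[:,0]; print(q['confidence'],[(p.tolist(),np.round(p2w(p,w,Tw,zt)[:2]*1000).tolist()) for p in ap])
# where edges should be for a cover centred on TCP
t=s['tcp_pos']; a=np.radians(-7.5)
for u in [(-86,121),(86,121),(-86,-121),(86,-121)]:
    P=[t[0]+(u[0]*np.cos(a)-u[1]*np.sin(a))/1000,t[1]+(u[0]*np.sin(a)+u[1]*np.cos(a))/1000,zt]; print(u,np.round(np.array(P)*1000),np.round(w2p(P,w,Tw)))
save(w['img'],'w10.png')
```

```text
[0.54012228 0.23226368 0.2682172 ] -7.475353379056348 0.017652177667434887
0.96 [([119, 0], [471.0, 358.0]), ([171, 310], [451.0, 203.0]), ([215, 285], [480.0, 216.0]), ([237, 294], [491.0, 209.0]), ([253, 290], [500.0, 210.0]), ([269, 254], [513.0, 231.0]), ([288, 238], [525.0, 239.0]), ([297, 240], [530.0, 237.0]), ([292, 350], [515.0, 166.0]), ([321, 355], [532.0, 160.0]), ([347, 347], [549.0, 163.0]), ([337, 295], [547.0, 200.0]), ([342, 239], [553.0, 235.0]), ([367, 253], [566.0, 225.0]), ([387, 291], [575.0, 199.0]), ([401, 294], [583.0, 196.0]), ([422, 285], [595.0, 201.0]), ([466, 310], [619.0, 181.0]), ([519, 0], [640.0, 336.0])]
(-86, 121) [471. 363. 186.] [114. -13.]
(86, 121) [641. 341. 186.] [522. -14.]
(-86, -121) [439. 124. 186.] [187. 414.]
(86, -121) [610. 101. 186.] [450. 414.]
```

View pics/w10.png

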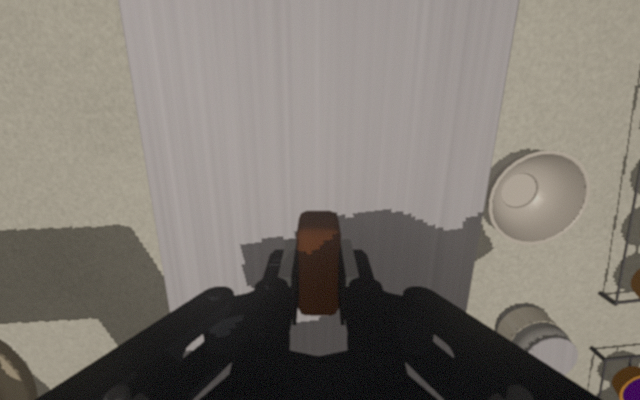

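The cover's side edges match a cover centred on the TCP to within a few pixels. I'll check the knob's ends (rows 212 and 315) for the lengthwise offset.

Run:
```python
from h import *
s=env.get_state(); t=s['tcp_pos']; w=read_camera('wrist'); Tw=ext('wrist',w); a=np.radians(-7.5)
print(t)
for off in (-4,-2,0,2):
    o=[]
    for v,z in ((23,.064),(23,.092),(-23,.092)):
        y=v+off; P=[t[0]-y*np.sin(a)/1000,t[1]+y*np.cos(a)/1000,t[2]-.1467+z]; o.append(np.round(w2p(P,w,Tw)[1],1))
    print(off,o)
```

```text
[0.54056646 0.23179286 0.26895572]
-4 [np.float64(213.6), np.float64(236.4), np.float64(324.4)]
-2 [np.float64(210.0), np.float64(232.2), np.float64(320.9)]
0 [np.float64(206.3), np.float64(227.9), np.float64(317.4)]
2 [np.float64(202.6), np.float64(223.6), np.float64(313.9)]
```

>>> {"method": "servo_tool", "body": {"deltas": [{"dx": 0.8, "dy": -0.5, "dz": -25, "rx": 0, "ry": 0, "rz": 0, "fingers": 1}, {"dx": 0, "dy": 0, "dz": -25, "rx": 0, "ry": 0, "rz": 0, "fingers": 1}, {"dx": 0, "dy": 0, "dz": -20, "rx": 0, "ry": 0, "rz": 0, "fingers": 1}, {"dx": 0, "dy": 0, "dz": -15, "rx": 0, "ry": 0, "rz": 0, "fingers": 1}, {"dx": 0, "dy": 0, "dz": -10, "rx": 0, "ry": 0, "rz": 0, "fingers": 1}, {"dx": 0, "dy": 0, "dz": -5, "rx": 0, "ry": 0, "rz": 0, "fingers": 1}, {"dx": 0, "dy": 0, "dz": -5, "rx": 0, "ry": 0, "rz": 0, "fingers": 1}, {"dx": 0, "dy": 0, "dz": 0, "rx": 0, "ry": 0, "rz": 0, "fingers": 1}]}}

```text
clock: 32.25
tcp_pos: [0.5417, 0.2323, 0.1646]
orientation: [0.0, 0.752, 0.66, 0.0]
wrist_force: [-0.9, 0.4, -4.6]
finger_gap: 0.0177
```

>>> {"method": "servo_tool", "body": {"deltas": [{"dx": 0, "dy": 0, "dz": -4, "rx": 0, "ry": 0, "rz": 0, "fingers": 1}, {"dx": 0, "dy": 0, "dz": -4, "rx": 0, "ry": 0, "rz": 0, "fingers": 1}, {"dx": 0, "dy": 0, "dz": -4, "rx": 0, "ry": 0, "rz": 0, "fingers": 1}, {"dx": 0, "dy": 0, "dz": -3, "rx": 0, "ry": 0, "rz": 0, "fingers": 1}, {"dx": 0, "dy": 0, "dz": 0, "rx": 0, "ry": 0, "rz": 0, "fingers": 1}]}}

```text
clock: 32.75
tcp_pos: [0.5412, 0.2325, 0.1489]
orientation: [-0.0, 0.752, 0.66, -0.0]
wrist_force: [0.1, 0.0, -5.0]
finger_gap: 0.0178
```

>>> {"method": "servo_tool", "body": {"deltas": [{"dx": 0, "dy": 0, "dz": -2, "rx": 0, "ry": 0, "rz": 0, "fingers": 1}, {"dx": 0, "dy": 0, "dz": -2, "rx": 0, "ry": 0, "rz": 0, "fingers": 1}, {"dx": 0, "dy": 0, "dz": 0, "rx": 0, "ry": 0, "rz": 0, "fingers": 1}]}}

```text
clock: 33.05
tcp_pos: [0.5418, 0.2326, 0.1467]
orientation: [0.0, 0.752, 0.66, 0.001]
wrist_force: [-2.7, -0.8, 3.3]
finger_gap: 0.0182
```

It touched down at exactly the expected height. Releasing and backing off.

>>> {"method": "servo_tool", "body": {"deltas": [{"dx": 0, "dy": 0, "dz": 0, "rx": 0, "ry": 0, "rz": 0, "fingers": -1}, {"dx": 0, "dy": 0, "dz": 0, "rx": 0, "ry": 0, "rz": 0, "fingers": -1}, {"dx": 0, "dy": 0, "dz": 0, "rx": 0, "ry": 0, "rz": 0, "fingers": -1}, {"dx": 0, "dy": 0, "dz": 0, "rx": 0, "ry": 0, "rz": 0, "fingers": -1}, {"dx": 0, "dy": 0, "dz": 30, "rx": 0, "ry": 0, "rz": 0, "fingers": -1}, {"dx": 0, "dy": 0, "dz": 45, "rx": 0, "ry": 0, "rz": 0, "fingers": -1}, {"dx": 0, "dy": 0, "dz": 45, "rx": 0, "ry": 0, "rz": 0, "fingers": -1}, {"dx": -30, "dy": 35, "dz": 10, "rx": 0, "ry": 0, "rz": 0, "fingers": -1}]}}

```text
clock: 33.85
tcp_pos: [0.5166, 0.266, 0.2812]
orientation: [0.003, 0.754, 0.657, 0.005]
wrist_force: [0.4, 1.1, -0.0]
finger_gap: 0.0854
```

>>> {"method": "servo_tool", "body": {"deltas": [{"dx": -33, "dy": 33, "dz": 0, "rx": 0, "ry": 0, "rz": 0, "fingers": -1}, {"dx": -33, "dy": 33, "dz": 0, "rx": 0, "ry": 0, "rz": 0, "fingers": -1}, {"dx": -33, "dy": 33, "dz": 0, "rx": 0, "ry": 0, "rz": 0, "fingers": -1}, {"dx": -33, "dy": 33, "dz": 0, "rx": 0, "ry": 0, "rz": 0, "fingers": -1}, {"dx": -33, "dy": 33, "dz": 0, "rx": 0, "ry": 0, "rz": 0, "fingers": -1}, {"dx": -33, "dy": 33, "dz": 0, "rx": 0, "ry": 0, "rz": 0, "fingers": -1}, {"dx": -33, "dy": 33, "dz": 0, "rx": 0, "ry": 0, "rz": 0, "fingers": -1}, {"dx": 0, "dy": 0, "dz": 0, "rx": 0, "ry": 0, "rz": 0, "fingers": -1}]}}

```text
clock: 34.65
tcp_pos: [0.2766, 0.5017, 0.2756]
orientation: [-0.001, 0.749, 0.662, 0.0]
wrist_force: [0.2, -0.0, -0.2]
finger_gap: 0.0855
```

Run:
```python
from h import *
from slots import rect
r=read_camera('top'); T=ext('top',r); im=r['img']
d=cut_out('cover','top'); print(d[0]['confidence'],rect(d[0]['region'],r,T,.064))
for n in ['press_round','press_lozenge','press_triangle','tray','tin','jar','bowl']:
    for d in cut_out(n,'top')[:2]: print(n,round(d['confidence'],2),np.round(d['extent']).tolist())
q=read_camera('scene')['img']; a=cv2.resize(q[100:250,230:450],None,fx=3,fy=3,interpolation=cv2.INTER_CUBIC); save(a,'f.png')
```

```text
0.77 ((542.8309936523438, 232.9119873046875), (246.0548858642578, 174.33689880371094), 82.76577758789062)
press_round 0.7 [412.0, 193.0, 433.0, 215.0]
press_triangle 0.54 [369.0, 270.0, 388.0, 290.0]
tin 0.62 [367.0, 109.0, 394.0, 144.0]
jar 0.81 [433.0, 123.0, 470.0, 158.0]
bowl 0.77 [278.0, 114.0, 319.0, 156.0]
```

```bash
python3 -c "
from h import *
print(job.hand_in())"
```

```text
the job is handed in; nothing more can be done
None
```

The job is handed in: all three presses that were out are in their matching cavities, and the cover is back over the tray.

- **Steps:** I lifted the cover by its knob and stood it flat on the counter at about (0.47, −0.34). I then seated the triangle, lozenge and round presses in their slots and put the cover back. I didn't go near the yellow and turquoise look-alikes, jar, bowl or tin. The run ended at about 35 s.
- **Presses home:** each press went down to its expected full depth. A top picture showed all three in the right cavities before I covered them. That depth assumes each press was standing flat on the counter when I gripped it.
- **Cover:** it touched down at exactly the height where I had gripped it standing on the counter. The final top view put it at (0.543, 0.233), yaw −7.2°, against a tray centre of about (0.541, 0.231), yaw −7.4°.
- **Final detections:** outside the cover, only the two look-alikes were found as presses. The jar and tin were within a few pixels of where they started; the bowl showed no movement in the last top picture I viewed.
- **Failed or disagreed:**
  - My last picture of the replaced cover was refused because I had used up the viewing limit, so that check is by numbers only.
  - For the lozenge and round presses, the look before the grasp and the look in the hand differed by about 3 mm. I went by the in-hand one, and both seated.
  - My first two move calls were refused because rows lacked some keys, so nothing moved.

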